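# Feed the cheese block along the slicing fence with the push stick

## Robot

A 6-joint arm with a two-finger parallel gripper is mounted at the origin on the work surface. World frame = base frame: x ahead of the robot, y to its left, z up, the work surface at z = 0. Lengths are in m, angles in degrees, forces in N, time in s.
With the tool pointing down it reaches from about 0.35 to 0.95 m from the base axis. Payload 17.4 kg.
Tool frame: the origin (TCP) lies midway between the tips of the shut fingers; the grasp point (between the pads) lies 19 mm behind it; y points along the fingers, z is the direction in which the jaws open and shut, and the axes are right-handed (so a half turn about y gives the same grasp; the last joint's range is limited). The gripper opens to 93 mm and grips with 3 to 60 N. Pads are 15 mm wide; open, the fingers measure 128 mm over their backs; the gripper's body (75 mm by 188 mm) begins 65 mm behind the grasp point.
Start: joints at [-68.801, 6.646, 82.598, -0, 90.757, -2.166], TCP at [0.268, -0.62, 0.219] pointing down, gripper open.
Joint ranges: [-162.19, 162.19], [-47.58, 125.68], [4.15, 143.07], [-65.23, 245.23], [0.69, 171.88], [-170.13, 170.13]. Speed limits (degrees/s): [108.29, 108.29, 127.2, 180, 180, 180].

## Interface

Orientations are given as a 3x3 rotation matrix whose columns are the frame's x, y, z axes.
In Python, from rig import r gives the robot as it stands. The module is installed in compiled form; this text tells all that it offers.
- The arm moves only by the tool servo_tool, never from a script. Its argument "rows" is a list of rows, each a list of 5 numbers: the opening, from 0 (shut) to 1 (fully open), then the shift along the tool's x, y, z in cm, then the turn about the tool's y in degrees. A call has 1 to 20 rows; each row is the pose to reach, as a shift and turn from the pose measured when the call began, along the tool's axes at that moment; what a row does not reach only later rows make up. A row lasts 1/10 s, in which the tool goes at most 50 mm and 8.59 degrees, less where a joint would pass 70% of its speed; a pose out of reach is approached as far as the arm can. A call with a gripper value outside its range is refused whole. The fingers move at their own pace and stop on an object; the grip force is fixed at half the most. Time passes only in rows, so rows that repeat a pose let the fingers close. It gives the time, the measured TCP pose, the force and the opening at its end, in the units of the state.
- r.get_obs(): the state, without advancing time (a new reading comes with each control period).
- r.snapshot(name): name is "scene" or "top" or "wrist"; returns a dict with "frame" (400x640x3 uint8, red, green, blue), "depth" (400x640 float32, m along the optical axis (not along the pixel's ray), 0 where there is no reading), "fov_y" (degrees; the focal length in pixels is half the picture's height over the tangent of half this angle, whatever the lens; pixels are square), "cx", "cy" (the principal point, pixels), "origin" and "orientation" of the camera in the world. Camera axes: x right, y down, z forward; pixel columns grow to the right and rows downward; lengths in m; the calibration is good to about 2 mm. A picture is of the moment at which its call begins.
- r.finish_job(): hands the job in, once; it reports no verdict.
Trained networks look in the newest picture that a camera, given by its name, has taken for a name from the list of things; names that differ only in an ending like _2 or _b are one class to them, and where a whole thing is asked for, a point or a joint stands for the part that bears it (a point fixed in the world has none). Each returns a list of dicts, best first, with "conf" (0 to 1); they miss things now and then, are a little off and sometimes report something else, mostly with a low value. They report only what shows in the picture. A call takes as long as a camera call. They do not tell look-alikes from the thing itself.
- r.recognise(query, camera): "position" ([x, y, z] in m, in world coordinates, good to about 4 mm: the middle of the surface that is visible of it).
- r.silhouettes(query, camera): "pixels" (400x640 bool, what is visible of it).
The state is a dict: "time_s": time; "joint_positions": joint angles; "dq": joint speeds; "effort": joint torques, N m; "position": TCP position; "tool_rot": TCP orientation; "force": force on the tool from outside, world axes, zero at the start; "moment": the same for the moment, N m; "opening": finger opening in m.
Only numpy, scipy, OpenCV 4.12 (cv2) and the standard library are available. Lean on these libraries where they do the work, as an engineer would, in place of code of your own. Each camera call takes 0.05 s, during which the arm holds its last target.

## Task

Get the cheese ready for slicing: pick up the push stick by its blue grip and, touching the cheese only with the stick, press the block flat against the dark fence of the slicing board, before its front reaches the red line, and then feed it along the fence, flush all the way, under the steel arch until it is fully home against the end stop. Then stand the push stick upright along the middle of the green mat and let go of it. Leave everything else on the worktop where it is.

Things in the scene. Friction and masses are not known exactly. Their poses are not given: they have to be found in the camera images.
- board: Brown wooden slicing board, fixed, 140 x 420 mm, top 18 mm above the worktop. Origin on the worktop, axes: x towards the fence, y the feed direction, z up. The wood spans x -65..75, y -210..210 mm. A red line crosses it at y = 40 mm. Cheese fully home has its centre at x 20, y 125, z 48 mm in this frame.
- fence (a point): Point on the straight inner face of the dark wooden fence, at its top edge, at the red line: x 55, y 40, z 53 mm in the board's frame (same axes). The fence face runs along y from -205 to 185 mm and stands 35 mm above the board.
- stop (a point): Middle of the face, at its top edge, of the steel end stop across the board: x 5, y 180, z 63 mm in the board's frame (same axes). The stop stands 45 mm above the board.
- arch (a point): Middle of the top of the steel arch over the board, which spans y 153..167 mm: x 5, y 160, z 102 mm in the board's frame (same axes). Its posts stand outside x -54..64 mm; the raised wire under its bar hangs 88 mm above the worktop.
- cheese_center (a point): Centre (half-way up) of the yellow cheese block with one red wax end: rigid, 70 mm along its x, 110 mm along its y, 60 mm tall, about 0.5 kg. It lies on the board, its y along the board's y within 0.15 rad, red end at the rear (-y), front at +y, off the fence and short of the red line. It slides with ordinary friction.
- stick_grip (a point): Middle of the blue upright grip of the loose pale wooden push stick (200 mm long, 0.18 kg), 70 mm above its flat underside. y points forward along the shaft to the pushing head, z up. Grip: 24 mm wide along x (take it across this), 50 mm long along y, from 24 to 95 mm above the underside. The stick ends 50 mm to -y and 150 mm to +y of here. It starts standing on the worktop.
- stick_notch (a point): Inner corner of the stick's L-shaped head, 20 mm above the underside, 20 mm to -x and 70 mm to +y of the grip (same axes). The heel's flat front face, for the block's rear end, runs from here 60 mm to +x. The cheek's flat inner face, for the block's side away from the fence, runs from here 80 mm to +y. Both are 40 mm tall and 15 mm thick.
- stick_mid (a point): Middle of the push stick's length, 20 mm above its underside, 50 mm to +y of the grip (same axes). The head is 75 mm wide, x -35..40 mm. This point belongs over the middle of the mat at the end.
- mat: Flat green mat fixed on the worktop, 125 mm (x) by 220 mm (y), 3 mm thick; origin at the centre of its underside. The stick may lie along its y either way round.
- mill: Dark wooden pepper mill, 56 mm across, 150 mm tall; origin at its underside. A bystander: leave it alone.
- jar: Amber glass jar with white cap, 70 mm across, 100 mm tall; origin at its underside. A bystander: leave it alone.
- mug: Blue mug, 80 mm across, 90 mm tall; origin at its underside. A bystander: leave it alone.
- ramekin: Small white ramekin, 72 mm across, 42 mm tall; origin at its underside. A bystander: leave it alone.
- can: Can with red label, 66 mm across, 110 mm tall; origin at its underside. A bystander: leave it alone.
- spatula: Kitchen spatula lying flat; origin at its underside. A bystander: leave it alone.
Mind the look-alikes: they are no part of the job. What is meant by the part that bears cheese_center is not purple, and is the smaller of those in its own colour.

How it is judged:
By the outcome, as a careful person would: the job done as asked, in the order asked, and still so for the second after the job is handed in, with the robot touching nothing.
It also fails if it takes over 64 s, if anything falls off the work surface, if the arm or the gripper's body presses on something with over 40 N, if the wrist force passes 120 N, or if a joint passes its speed limit or range.

## Working session

There is one attempt and no reset: what is moved stays moved. The work goes in short steps, Python scripts to look and compute and a tool call to move; the robot and the scene stay as the last step left them, time stands still between calls to the robot, and variables do not carry over. Pictures are saved under pics/ and viewed, and the job is handed in when it is done.

Besides the shell and the picture viewer there is one more tool, called after ">>>" as name(argument=value, ...) on one line, values as JSON. servo_tool: Moves the arm, as the interface text tells. Its arguments: {"type":"object","properties":{"rows":{"type":"array","items":{"type":"array","items":{"type":"number"}}}},"required":["rows"]}

```bash
mkdir -p pics; ls
cat > h.py <<'E'
from rig import r
import numpy as np, cv2
def snap(n,fn=None):
    s=r.snapshot(n)
    if fn: cv2.imwrite('pics/'+fn+'.png',s['frame'][:,:,::-1])
    return s
def pts(s):
    d=s['depth'];H,W=d.shape;f=H/2/np.tan(np.radians(s['fov_y'])/2)
    u,v=np.meshgrid(np.arange(W),np.arange(H))
    P=np.stack([(u-s['cx'])/f*d,(v-s['cy'])/f*d,d],-1)
    return P@np.array(s['orientation']).T+np.array(s['origin'])
def proj(s,p):
    f=200/np.tan(np.radians(s['fov_y'])/2)
    q=(np.array(p)-s['origin'])@np.array(s['orientation'])
    return q[...,0]/q[...,2]*f+s['cx'],q[...,1]/q[...,2]*f+s['cy']
E
python3 - <<'E'
from h import *
o=r.get_obs();print({k:np.round(v,3).tolist() for k,v in o.items()})
for n in ['scene','top']:
    s=snap(n,n+'0');print(n,s['fov_y'],s['cx'],s['cy'],np.round(s['origin'],3),np.round(s['orientation'],3).tolist())
    for q in ['board','cheese_center','stick_grip','stick_notch','stick_mid','mat','fence','stop','arch','mill','jar','mug','ramekin','can','spatula']:
        print(q,[(np.round(d['position'],3).tolist(),round(d['conf'],2)) for d in r.recognise(q,n)])
E
```

```text
pics
{'time_s': 0.0, 'joint_positions': [-68.801, 6.674, 82.637, 0.002, 90.756, -2.167], 'dq': [-0.051, -0.014, 0.091, -0.055, -0.023, -0.049], 'effort': [0.0, -72.126, -62.261, 0.078, 0.024, -0.0], 'position': [0.268, -0.619, 0.218], 'tool_rot': [[-0.918, -0.0, 0.397], [-0.397, 0.001, -0.918], [-0.0, -1.0, -0.001]], 'force': [0.003, 0.767, -0.261], 'moment': [0.016, -0.037, 0.008], 'opening': 0.093}
scene 45.86633739625864 317.68952524555453 195.40079026920628 [1.631 0.169 0.862] [[-0.152, 0.554, -0.819], [0.988, 0.073, -0.134], [-0.015, -0.829, -0.559]]
board [([0.663, 0.112, 0.02], 0.61)]
cheese_center [([0.406, 0.459, 0.072], 0.86), ([0.271, -0.256, 0.048], 0.85), ([0.64, 0.017, 0.072], 0.73), ([0.411, 0.177, 0.035], 0.68), ([0.792, 0.179, 0.06], 0.25)]
stick_grip [([0.408, 0.175, 0.031], 0.93), ([0.664, 0.114, 0.019], 0.7), ([0.79, 0.178, 0.058], 0.17)]
stick_notch [([0.407, 0.177, 0.031], 0.81)]
stick_mid [([0.414, 0.175, 0.031], 0.63)]
mat [([0.407, -0.19, 0.007], 0.72), ([0.663, 0.111, 0.018], 0.19)]
fence [([0.666, 0.115, 0.022], 0.56)]
stop [([0.781, 0.05, 0.076], 0.69)]
ar
[... 572 characters left out ...]
6, 0.062], 0.7), ([0.75, -0.129, 0.099], 0.25)]
stick_grip [([0.389, 0.205, 0.046], 0.56)]
stick_notch [([0.389, 0.199, 0.042], 0.92), ([0.609, 0.107, 0.019], 0.41)]
stick_mid [([0.388, 0.197, 0.039], 0.63)]
mat [([0.773, 0.182, 0.04], 0.69), ([0.612, 0.106, 0.02], 0.46)]
fence [([0.61, 0.103, 0.022], 0.81)]
stop [([0.616, 0.105, 0.02], 0.61)]
arch [([0.609, 0.108, 0.02], 0.85)]
mill [([0.745, 0.045, 0.095], 0.8)]
jar [([0.391, 0.198, 0.044], 0.63), ([0.752, -0.128, 0.097], 0.58)]
mug [([0.773, 0.18, 0.042], 0.76), ([0.612, 0.103, 0.019], 0.6)]
ramekin [([0.374, -0.003, 0.009], 0.67)]
can [([0.592, -0.484, 0.112], 0.91)]
spatula [([0.508, -0.448, 0.003], 0.55), ([0.609, 0.104, 0.021], 0.21)]
```

View pics/scene0.png

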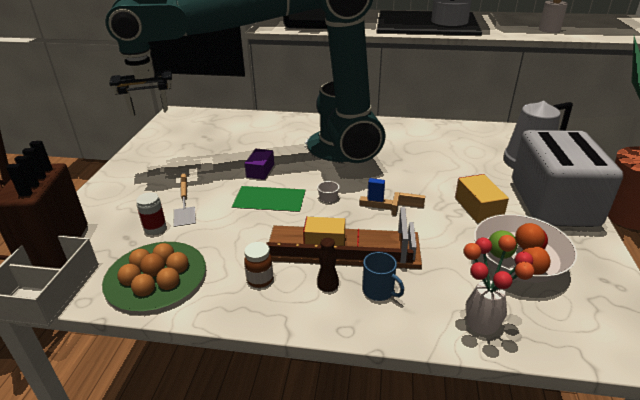

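View pics/top0.png

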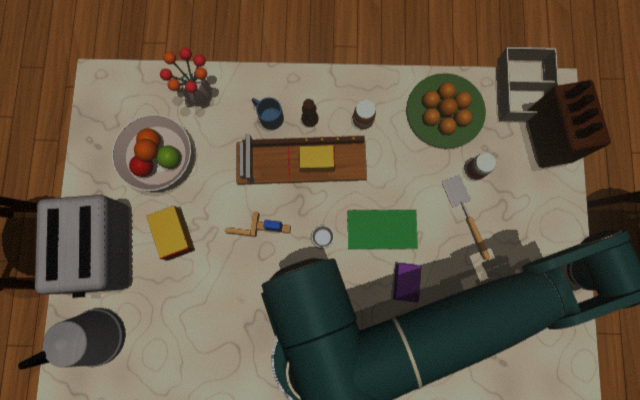

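Run:
```python
from h import *
import pickle
S={}
for n in ['scene','top']:
    S[n]=snap(n)
pickle.dump(S,open('s0.pkl','wb'))
print(r.get_obs()['time_s'])
s=S['top'];P=pts(s);im=s['frame']
cv2.imwrite('pics/top_crop.png',cv2.resize(im[110:270,130:430],None,fx=2.6,fy=2.6,interpolation=cv2.INTER_CUBIC)[:,:,::-1])
s=S['scene'];im=s['frame']
cv2.imwrite('pics/scene_crop.png',cv2.resize(im[165:305,225:525],None,fx=2.6,fy=2.6,interpolation=cv2.INTER_CUBIC)[:,:,::-1])
for n in S:
    s=S[n];P=pts(s);hsv=cv2.cvtColor(s['frame'],cv2.COLOR_RGB2HSV)
    def rep(name,m,z0=-1,z1=1):
        m=m&(s['depth']>0)&(P[...,2]>z0)&(P[...,2]<z1)
        k=P[m]
        if len(k)<8: print(n,name,len(k));return
        (c,wh,a)=cv2.minAreaRect((k[:,:2]*1000).astype(np.float32))
        print(n,name,len(k),'rect c',np.round(c,1),np.round(wh,1),round(a,2),'z pct',np.round(np.percentile(k[:,2]*1000,[2,50,98]),1))
    H,Sa,V=[hsv[...,i].astype(int) for i in range(3)]
    box=lambda x0,x1,y0,y1:(P[...,0]>x0)&(P[...,0]<x1)&(P[...,1]>y0)&(P[...,1]<y1)
    rep('cheese',(H>18)&(H<32)&(Sa>150)&(V>80)&box(.45,.75,-.15,.35),.07,.09)
    rep('bigyellow',(H>18)&(H<32)&(Sa>150)&box(.25,.5,.35,.6),.05)
    rep('mat',(H>50)&(H<75)&(Sa>120)&box(.3,.52,-.35,-.05),-.01,.02)
    rep('grip',(H>100)&(H<125)&(Sa>150)&box(.3,.5,.05,.3),.02)
    rep('grip top',(H>100)&(H<125)&(Sa>150)&box(.3,.5,.05,.3),.085)
    rep('boardtop',box(.45,.75,-.2,.4),.012,.024)
    rep('fencetop',box(.45,.75,-.2,.4),.045,.058)
    rep('arch',box(.45,.75,-.2,.4),.095,.11)
    rep('stickhead',box(.3,.5,.17,.4)&(Sa>60),.034,.05)
```

```text
1.7
scene cheese 564 rect c [617.6  21.1] [ 70.  105.2] 2.71 z pct [72.9 76.2 79.7]
scene bigyellow 700 rect c [372.  466.9] [143.1  93.8] 21.04 z pct [72.1 76.5 79.9]
scene mat 1390 rect c [ 403.5 -191. ] [218.2 130. ] 89.73 z pct [-2.6  1.1  5. ]
scene grip 311 rect c [402.9 149. ] [46.5 31.2] 84.82 z pct [30.  68.  94.6]
scene grip top 86 rect c [402.2 149.1] [47.9 25.5] 79.24 z pct [85.6 91.9 95.1]
scene boardtop 2117 rect c [640.  73.] [186.8 420. ] 3.25 z pct [12.8 16.5 22.9]
scene fencetop 950 rect c [693.6  86.1] [177.8 395.7] 20.89 z pct [45.5 51.  57. ]
scene arch 223 rect c [697.9  71.1] [128.9 432.7] 28.85 z pct [ 96.2  99.9 103.8]
scene stickhead 168 rect c [365.8 283.5] [ 64.7 242. ] 30.02 z pct [34.2 38.  41.8]
top cheese 702 rect c [613.6  18.9] [ 69.7 103.1] 2.98 z pct [71.9 77.9 84.2]
top bigyellow 1323 rect c [370.9 467. ] [135.5  91.7] 22.0 z pct [68.3 77.2 84. ]
top mat 2517 rect c [ 400.7 -193.4] [120.6 218.1] 2.2 z pct [-4.   3.3 10.8]
top grip 106 rect c [395.6 147.4] [45.1 21.3] 84.06 z pct [ 88.5  95.2 101.1]
top grip top 106 rect c [395.6 147.4] [45.1 21.3] 84.06 z pct [ 88.5  95.2 101.1]
top boardtop 3303 rect c [620.1  37.5] [492.1 280.3] 84.16 z pct [12.5 17.7 23.4]
top fencetop 730 rect c [658.7  47.7] [198.2 438.2] 6.86 z pct [45.5 52.  57.6]
top arch 282 rect c [698.9  69.9] [137.4 439.2] 28.46 z pct [ 95.7 101.2 108.7]
top stickhead 246 rect c [358.2 287.6] [ 64.2 234.6] 30.55 z pct [34.2 39.8 46.5]
```

```bash
true
```

```text
(no output)
```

View pics/top_crop.png

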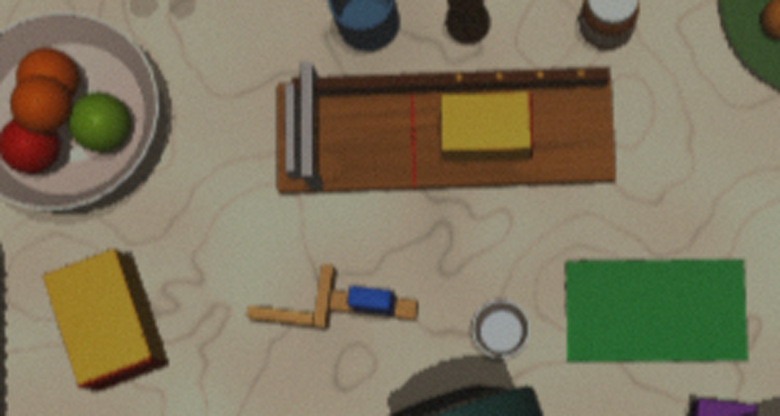

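View pics/scene_crop.png

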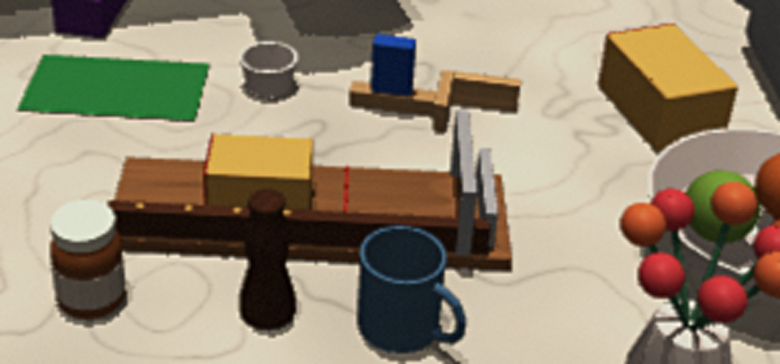

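```bash
cat >> h.py <<'E'
def ray(s,u,v,z):
    f=200/np.tan(np.radians(s['fov_y'])/2)
    u=np.asarray(u,float);v=np.asarray(v,float)
    d=np.stack([(u-s['cx'])/f,(v-s['cy'])/f,np.ones_like(u)],-1)@np.array(s['orientation']).T
    o=np.array(s['origin']);t=(z-o[2])/d[...,2]
    return o+t[...,None]*d
def rect(m,s,z):
    m=m.astype(np.uint8);n,l,st,_=cv2.connectedComponentsWithStats(m)
    i=1+np.argmax(st[1:,4]);v,u=np.nonzero(l==i)
    # include pixel corners
    k=np.concatenate([ray(s,u+a,v+b,z) for a in(-.5,.5) for b in (-.5,.5)])
    return (l==i),cv2.minAreaRect((k[:,:2]*1000).astype(np.float32)),k
E
cat > m.py <<'E'
from h import *
import pickle
S=pickle.load(open('s0.pkl','rb'))
for n in S:
    s=S[n];P=pts(s);hsv=cv2.cvtColor(s['frame'],cv2.COLOR_RGB2HSV)
    H,Sa,V=[hsv[...,i].astype(int) for i in range(3)]
    box=lambda x0,x1,y0,y1:(P[...,0]>x0)&(P[...,0]<x1)&(P[...,1]>y0)&(P[...,1]<y1)
    z=P[...,2]
    def show(nm,m,zz):
        L,(c,wh,a),k=rect(m,s,zz); print(n,nm,L.sum(),np.round(c,1),np.round(wh,1),round(a,2));return L
    show('cheese top',(H>18)&(H<32)&(Sa>130)&(z>.066)&box(.45,.75,-.15,.35),.078)
    show('mat',(H>50)&(H<75)&(Sa>120)&box(.3,.52,-.35,-.05),.003)
    if n=='top':show('grip',(H>100)&(H<125)&(Sa>120)&box(.3,.5,.05,.3)&(z>.08),.095)
    if n=='scene':show('grip',(H>100)&(H<125)&(Sa>120)&box(.3,.5,.05,.3)&(z>.085),.095)
    L=show('head',(H>8)&(H<28)&(Sa>80)&box(.3,.5,.17,.35)&(z>.025),.04)
    red=((H<6)|(H>174))&(Sa>170)&box(.5,.68,.08,.2)&(z<.04)
    v,u=np.nonzero(red);q=ray(s,u,v,.018)[:,:2]*1000
    vx=cv2.fitLine(q.astype(np.float32),cv2.DIST_HUBER,0,.01,.01).ravel();print(n,'red',len(q),np.round(vx,2),'ext',q.min(0),q.max(0))
    brown=(H>4)&(H<20)&(Sa>110)&(V>60)&box(.5,.7,-.2,.35)&(z<.03)
    show('wood',brown,.018)
    cv2.imwrite(f'pics/dbg_{n}.png',(brown*255).astype(np.uint8))
    print(n,'saturation board/edge')
E
python3 m.py
```

```text
scene cheese top 576 [619.6  21.5] [ 71.7 107.8] 3.05
scene mat 1390 [ 406.2 -191.2] [126.9 219.2] 1.85
scene grip 92 [411.3 149. ] [51.  43.3] 83.8
scene head 246 [422.4 249. ] [97.5 96.2] 85.78
scene red 26 [1.0000e+00 4.0000e-02 5.8628e+02 1.1005e+02] ext [550.79906392 107.70579119] [626.76809659 113.06033052]
scene wood 929 [586.2 151.6] [ 81.3 160. ] 3.53
scene saturation board/edge
top cheese top 724 [612.1  18.6] [ 73.9 106.2] 1.21
top mat 2517 [ 400.6 -193. ] [123.2 220.8] 2.42
top grip 118 [395.4 147.1] [52.  26.2] 84.08
top head 280 [387.  235.3] [ 70.8 120.2] 30.73
top red 29 [1.0000e+00 7.0000e-02 6.0522e+02 1.0996e+02] ext [546.52337424 106.16969652] [662.81148283 113.45995864]
top wood 3247 [609.   44.9] [130.1 371. ] 4.01
top saturation board/edge
```

>>> servo_tool(rows=[[1,-50,-13,-59,-60],[1,-50,-13,-59,-60],[1,-50,-13,-59,-60],[1,-50,-13,-59,-60],[1,-50,-13,-59,-60],[1,-50,-13,-59,-60],[1,-50,-13,-59,-60],[1,-50,-13,-59,-60],[1,-50,-13,-59,-60],[1,-50,-13,-59,-60],[1,-50,-13,-59,-60],[1,-50,-13,-59,-60],[1,-50,-13,-59,-60],[1,-50,-13,-59,-60],[1,-50,-13,-59,-60],[1,-50,-13,-59,-60],[1,-50,-13,-59,-60],[1,-50,-13,-59,-60],[1,-50,-13,-59,-60],[1,-50,-13,-59,-60]])

```text
time_s: 3.7
position: [0.4925, 0.1193, 0.3487]
tool_rot: [[-0.117, 0.0, 0.993], [-0.993, -0.0, -0.117], [0.0, -1.0, 0.0]]
force: [0.4, 0.3, 0.6]
opening: 0.0932
```

```bash
cat >> h.py <<'E'
def state():
    o=r.get_obs();R=np.array(o['tool_rot'])
    print('t',round(o['time_s'],2),'pos',np.round(np.array(o['position'])*1000,1),'zyaw',round(np.degrees(np.arctan2(R[1,2],R[0,2])),2),'xyaw',round(np.degrees(np.arctan2(R[1,0],R[0,0])),2),'y',np.round(R[:,1],3),'F',np.round(o['force'],1),'M',np.round(o['moment'],2),'open',round(o['opening']*1000,1),'j',np.round(o['joint_positions'],0))
    return o
def todo(target,yaw=None):
    """target mm world TCP, yaw= desired tool z heading deg -> cm shift, turn"""
    o=state();R=np.array(o['tool_rot']);d=np.array(target)/10-np.array(o['position'])*100
    t=0 if yaw is None else -(((yaw-np.degrees(np.arctan2(R[1,2],R[0,2])))+180)%360-180)
    print('shift',np.round(R.T@d,2),'turn',round(t,2))
E
python3 - <<'E'
from h import *
import pickle
state()
s=snap('wrist','w1');pickle.dump(s,open('w1.pkl','wb'));print(s['fov_y'],s['cx'],s['cy'],s['origin'],np.round(s['orientation'],3))
E
```

```text
t 3.7 pos [492.5 119.3 348.7] zyaw -6.71 xyaw -96.71 y [ 0. -0. -1.] F [0.4 0.3 0.6] M [-0.02 -0.    0.01] open 93.2 j [ 11. -15.  91.  -0. 104.  17.]
65.09306408671962 318.6936677450637 201.66903057690632 [0.50257735 0.19641632 0.51421374] [[ 0.993 -0.113 -0.033]
 [-0.118 -0.954 -0.277]
 [-0.001  0.279 -0.96 ]]
```

View pics/w1.png

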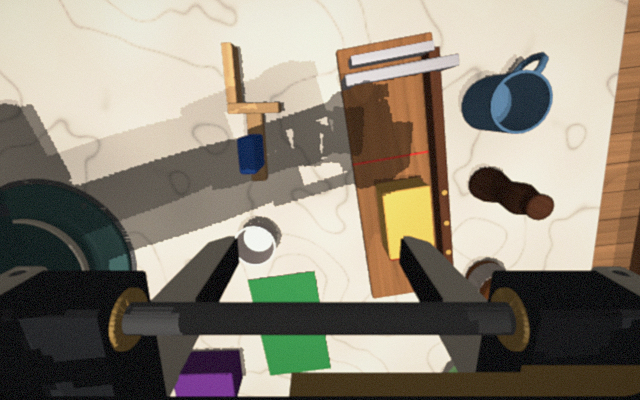

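```bash
sed -e "s/S=pickle.*/S={'wrist':pickle.load(open('w1.pkl','rb'))}/" m.py > m1.py; python3 m1.py
cat > ov.py <<'E'
from h import *
def Tm(x,y,yaw):
    a=np.radians(yaw);return np.array([[np.cos(a),-np.sin(a),0,x],[np.sin(a),np.cos(a),0,y],[0,0,1,0],[0,0,0,1.]])
def bx(x0,x1,y0,y1,z): return [(x0,y0,z),(x1,y0,z),(x1,y1,z),(x0,y1,z),(x0,y0,z)]
board=[bx(-65,75,-210,210,18),[(-65,40,18),(55,40,18)],[(55,-205,53),(55,185,53)],[(55,-205,18),(55,185,18)],[(-50,180,63),(60,180,63)],bx(-50,60,153,167,102)]
stick=[bx(-12,12,-25,25,95),bx(-35,-20,70,150,40),bx(-35,40,55,70,40),[(0,-50,20),(0,150,20)]]
mat=[bx(-62.5,62.5,-110,110,3)]
cheese=[bx(-35,35,-55,55,78)]
def draw(s,items,crop,k,fn):
    u0,u1,v0,v1=crop
    im=cv2.resize(s['frame'][v0:v1,u0:u1],None,fx=k,fy=k,interpolation=cv2.INTER_CUBIC)[:,:,::-1].copy()
    for mod,T,col in items:
        for l in mod:
            p=(np.c_[np.array(l,float),np.ones(len(l))]@T.T)[:,:3]/1000
            u,v=proj(s,p)
            q=np.stack([(u-u0+.5)*k,(v-v0+.5)*k],-1)
            cv2.polylines(im,[np.round(q*8).astype(np.int32)],False,col,1,cv2.LINE_AA,3)
    cv2.imwrite('pics/'+fn+'.png',im)
E
python3 - <<'E'
from ov import *
import pickle
s=pickle.load(open('w1.pkl','rb'))
draw(s,[(board,Tm(607,69,3.5),(255,255,0)),(stick,Tm(399,148,-6),(0,255,0)),(mat,Tm(403,-192,2.2),(255,0,255)),(cheese,Tm(615,20,3),(255,0,0))],(200,480,20,380),2,'ov1a')
draw(s,[(board,Tm(607,69,3.5),(255,255,0)),(stick,Tm(399,148,-6),(0,255,0)),(mat,Tm(403,-192,2.2),(255,0,255)),(cheese,Tm(615,20,3),(255,0,0))],(200,480,20,210),2.8,'ov1')
P=pts(s)
b=lambda x0,x1,y0,y1:(P[...,0]>x0)&(P[...,0]<x1)&(P[...,1]>y0)&(P[...,1]<y1)&(s['depth']>0)
print('table z',np.percentile(P[b(.45,.52,.15,.3)][:,2],[5,50,95]))
E
```

```text
wrist cheese top 4282 [ 720.2 -283.6] [ 73.8 581.2] 83.28
wrist mat 2225 [ 404.2 -252.6] [124.3  97.6] 0.55
wrist head 1278 [412.1 249.7] [95.9 77.5] 84.07
wrist red 155 [1.0000e+00 6.0000e-02 6.0644e+02 1.1195e+02] ext [546.81658548  95.7978204 ] [672.22853666 161.41930871]
wrist wood 10760 [610.5  46.8] [124.  365.4] 3.41
wrist saturation board/edge
table z [-0.00180742  0.44478285  0.45053473]
```

View pics/ov1.png

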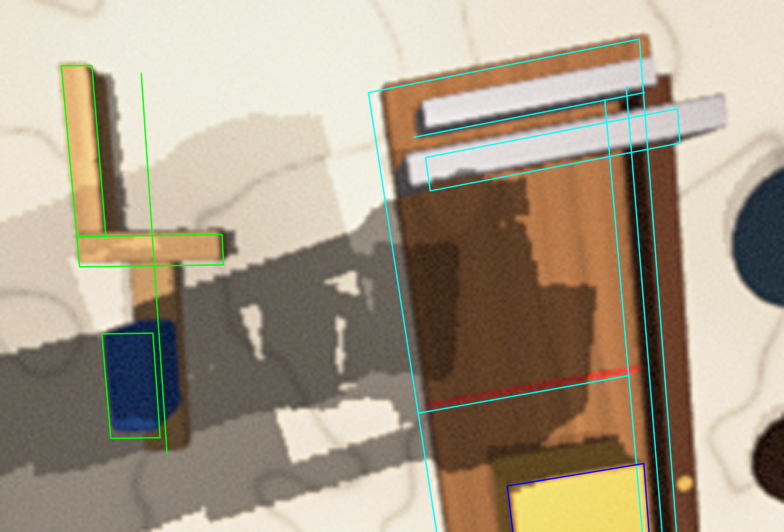

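View pics/ov1a.png

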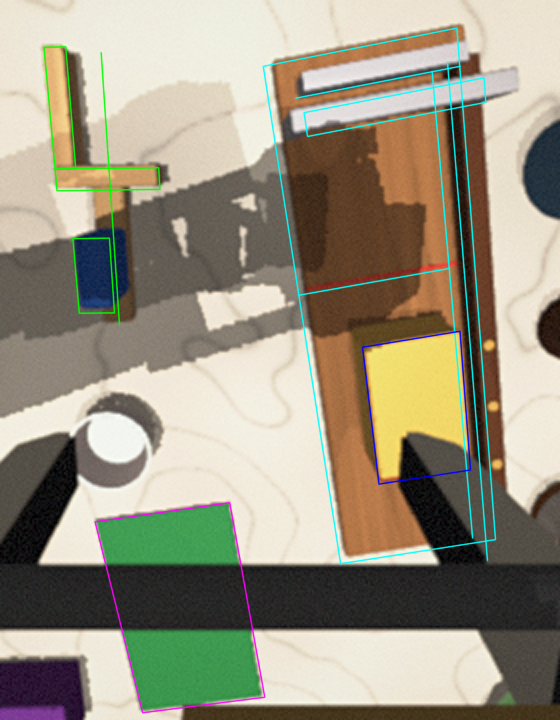

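Run:
```python
from ov import *
import pickle
s=pickle.load(open('w1.pkl','rb'))
it=[(board,Tm(613.5,73.5,2.8),(255,255,0)),(stick,Tm(399.5,149,-6),(0,255,0)),(mat,Tm(403,-192,2.2),(255,0,255)),(cheese,Tm(614,19,2.2),(255,0,0))]
draw(s,it,(330,480,20,310),2,'ov2')
```

```text
(no output)
```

View pics/ov2.png

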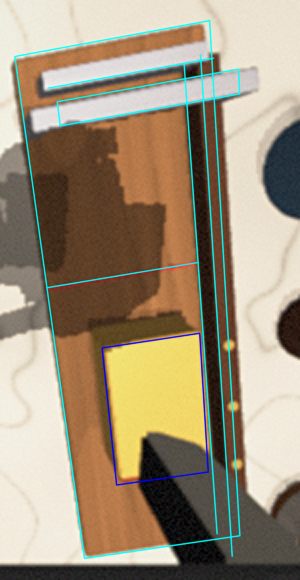

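Run:
```python
from h import *
todo([400.5,159,170],-6);todo([400.5,159,36],-6)
```

```text
t 3.75 pos [492.6 119.3 348.8] zyaw -6.72 xyaw -96.72 y [ 0.  0. -1.] F [ 0.1  0.6 -0.5] M [-0.04 -0.11 -0.01] open 93.1 j [ 11. -15.  91.  -0. 104.  17.]
shift [-2.86 17.88 -9.61] turn -0.72
t 3.75 pos [492.6 119.3 348.8] zyaw -6.72 xyaw -96.72 y [ 0.  0. -1.] F [ 0.1  0.6 -0.5] M [-0.04 -0.11 -0.01] open 93.1 j [ 11. -15.  91.  -0. 104.  17.]
shift [-2.86 31.28 -9.62] turn -0.72
```

>>> servo_tool(rows=[[1,-2.9,17.9,-9.6,-0.7],[1,-2.9,17.9,-9.6,-0.7],[1,-2.9,17.9,-9.6,-0.7],[1,-2.9,17.9,-9.6,-0.7],[1,-2.9,17.9,-9.6,-0.7],[1,-2.9,17.9,-9.6,-0.7],[1,-2.9,22,-9.6,-0.7],[1,-2.9,26,-9.6,-0.7],[1,-2.9,29,-9.6,-0.7],[1,-2.9,30.5,-9.6,-0.7],[1,-2.9,31.3,-9.6,-0.7],[1,-2.9,31.3,-9.6,-0.7],[1,-2.9,31.3,-9.6,-0.7]])

```text
time_s: 5.05
position: [0.4018, 0.1595, 0.0374]
tool_rot: [[-0.105, 0.002, 0.994], [-0.994, 0.001, -0.105], [-0.001, -1.0, 0.002]]
force: [-0.0, -0.1, 0.6]
opening: 0.0928
```

Run:
```python
from ov import *
state()
s=snap('wrist','w2')
s=snap('scene')
cv2.imwrite('pics/s2.png',cv2.resize(s['frame'][140:260,300:500],None,fx=3,fy=3)[:,:,::-1])
```

```text
t 5.05 pos [401.8 159.5  37.4] zyaw -6.03 xyaw -96.03 y [ 0.002  0.001 -1.   ] F [-0.  -0.1  0.6] M [-0.04 -0.05 -0.04] open 92.8 j [ 18. -19. 123.  -0.  76.  24.]
```

View pics/w2.png

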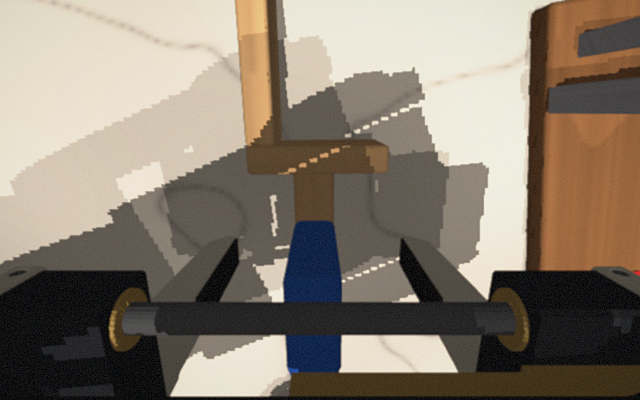

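View pics/s2.png

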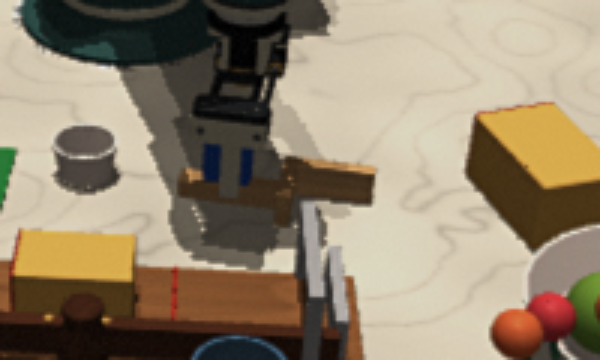

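>>> servo_tool(rows=[[0.5,0,0,0,0],[0.3,0,0,0,0],[0,0,0,0,0],[0,0,0,0,0],[0,0,0,0,0],[0,0,0,0,0],[0,0,0,0,0],[0,0,0,0,0],[0,0,0,0,0],[0,0,0,0,0]])

```text
time_s: 6.15
position: [0.4015, 0.1596, 0.0372]
tool_rot: [[-0.105, 0.002, 0.994], [-0.994, 0.001, -0.105], [-0.001, -1.0, 0.002]]
force: [-0.9, -0.6, 1.1]
opening: 0.0241
```

Run:
```python
from h import *
state()
```

```text
t 6.15 pos [401.5 159.6  37.2] zyaw -6.02 xyaw -96.02 y [ 0.002  0.001 -1.   ] F [-0.9 -0.6  1.1] M [0.02 0.26 0.11] open 24.1 j [ 18. -19. 123.  -0.  76.  24.]
```

Run:
```python
from h import *
todo([592.4,-108.8,150],2.8);
```

```text
t 6.15 pos [401.5 159.6  37.2] zyaw -6.02 xyaw -96.02 y [ 0.002  0.001 -1.   ] F [-0.9 -0.6  1.1] M [0.02 0.26 0.11] open 24.1 j [ 18. -19. 123.  -0.  76.  24.]
shift [ 24.68 -11.26  21.82] turn -8.82
```

>>> servo_tool(rows=[[0,0,-1,0,0],[0,0,-3,0,0],[0,0,-6,0,0],[0,0,-9,0,0],[0,1,-11.3,1,-1],[0,3,-11.3,2.7,-2],[0,6,-11.3,5.3,-3],[0,9,-11.3,8,-4],[0,12,-11.3,10.6,-5],[0,15,-11.3,13.3,-6],[0,18,-11.3,16,-7],[0,21,-11.3,18.5,-8],[0,23.5,-11.3,20.8,-8.8],[0,24.7,-11.3,21.8,-8.8],[0,24.7,-11.3,21.8,-8.8],[0,24.7,-11.3,21.8,-8.8]])

```text
time_s: 7.75
position: [0.5918, -0.1084, 0.1505]
tool_rot: [[0.048, 0.002, 0.999], [-0.999, 0.001, 0.048], [-0.001, -1.0, 0.002]]
force: [-1.3, -0.3, -2.0]
opening: 0.0238
```

Run:
```python
from ov import *
o=state()
s=snap('wrist','w3');s2=snap('scene','s3')
# stick pose predicted in world
p=np.array(o['position'])*1000
T=Tm(p[0],p[1],2.8)@np.array([[1,0,0,0],[0,1,0,-10.7],[0,0,1,p[2]-37.2],[0,0,0,1]])
it=[(board,Tm(613.5,73.5,2.8),(255,255,0)),(stick,T,(0,255,0)),(cheese,Tm(614,19,2.2),(255,0,0))]
draw(s,it,(150,640,0,310),1.6,'w3o')
draw(s2,it,(220,440,140,290),3.5,'s3o')
todo([592.4,-108.8,58.5],2.8)
```

```text
t 7.75 pos [ 591.8 -108.4  150.5] zyaw 2.76 xyaw -87.24 y [ 0.002  0.001 -1.   ] F [-1.3 -0.3 -2. ] M [-0.04 -0.12  0.01] open 23.8 j [-13.  -1.  97.   0.  84. -16.]
t 7.85 pos [ 591.7 -108.   150.7] zyaw 2.82 xyaw -87.18 y [ 0.002  0.001 -1.   ] F [ 0.4 -0.6 -2. ] M [-0.07 -0.08 -0.03] open 23.9 j [-13.  -1.  97.   0.  84. -16.]
shift [0.09 9.22 0.05] turn 0.02
```

View pics/w3o.png

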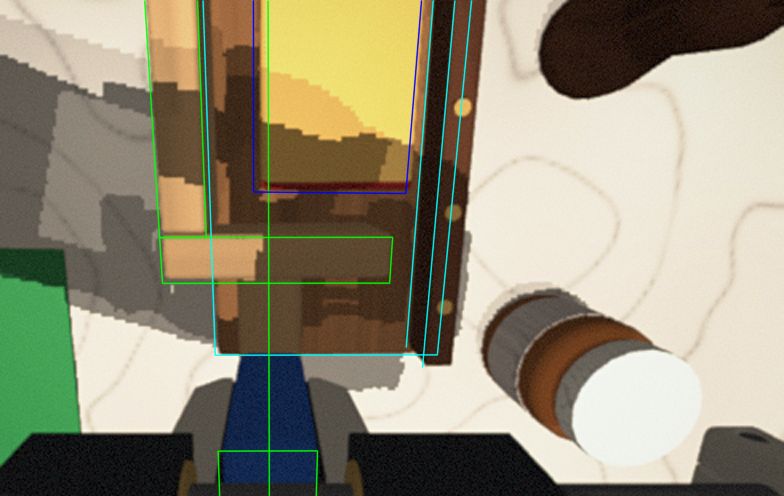

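View pics/s3o.png

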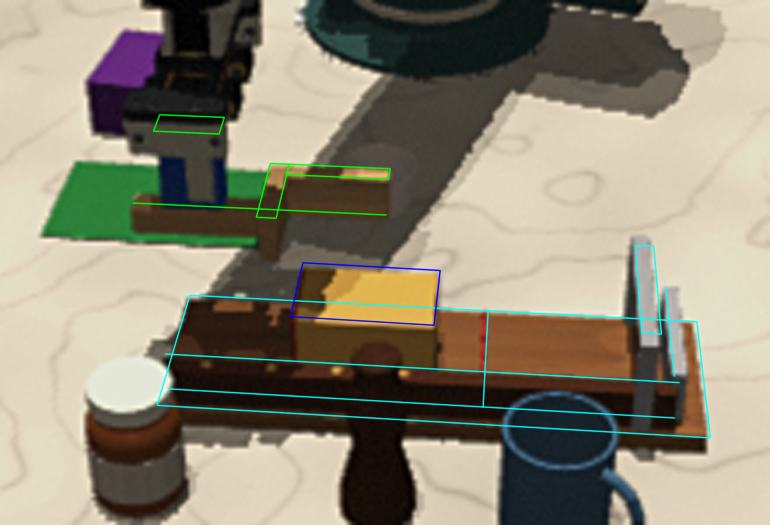

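>>> servo_tool(rows=[[0,0,2,0,0],[0,0,4,0,0],[0,0,6,0,0],[0,0,7.5,0,0],[0,0,8.5,0,0],[0,0,9,0,0],[0,0,9.3,0,0],[0,0,9.3,0,0],[0,0,9.3,0,0]])

```text
time_s: 8.75
position: [0.5922, -0.108, 0.0584]
tool_rot: [[0.049, 0.003, 0.999], [-0.999, 0.001, 0.049], [-0.0, -1.0, 0.003]]
force: [-0.5, -1.1, -2.8]
opening: 0.0242
```

Run:
```python
from ov import *
o=state()
s=snap('wrist','w4');s2=snap('scene','s4')
p=np.array(o['position'])*1000
T=Tm(p[0],p[1],2.8)@np.array([[1,0,0,0],[0,1,0,-10.7],[0,0,1,p[2]-37.2],[0,0,0,1]])
it=[(board,Tm(613.5,73.5,2.8),(255,255,0)),(stick,T,(0,255,0)),(cheese,Tm(614,19,2.2),(255,0,0))]
draw(s,it,(150,640,0,310),1.6,'w4o')
draw(s2,[],(220,440,140,290),3.5,'s4o')
```

```text
t 8.75 pos [ 592.2 -108.    58.4] zyaw 2.82 xyaw -87.18 y [ 0.003  0.001 -1.   ] F [-0.5 -1.1 -2.8] M [-0.08 -0.11  0.01] open 24.2 j [-13.   3. 102.   0.  75. -16.]
```

View pics/w4o.png

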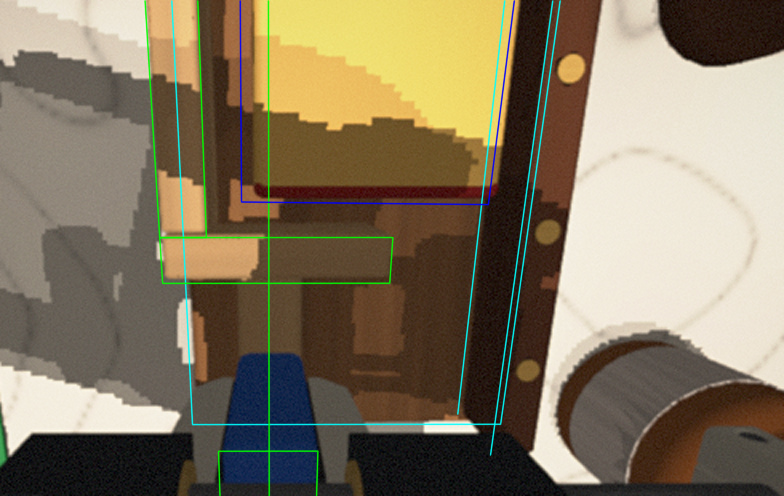

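View pics/s4o.png

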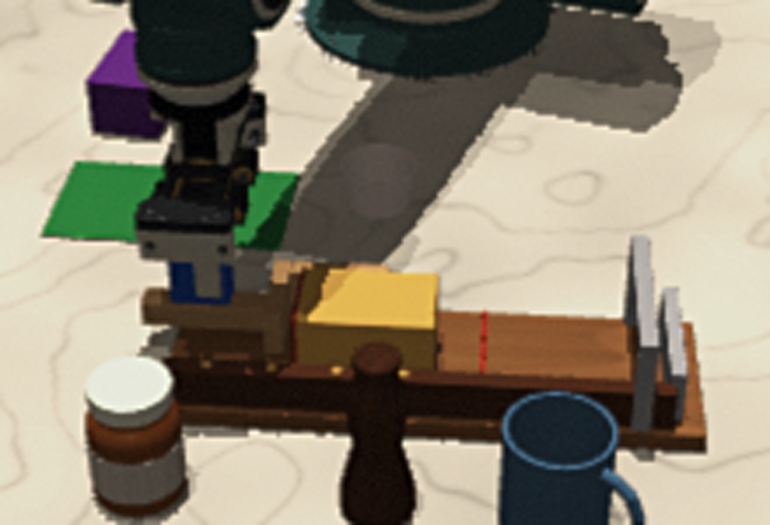

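>>> servo_tool(rows=[[0,-0.5,0,0,0],[0,-0.9,0,0.3,0],[0,-0.9,0,0.7,0],[0,-0.9,0,1.0,0],[0,-0.9,0,1.3,0],[0,-0.9,0,1.6,0],[0,-0.9,0,1.9,0],[0,-0.9,0,2.2,0],[0,-0.9,0,2.5,0],[0,-0.9,0,2.8,0],[0,-0.9,0,2.8,0]])

```text
time_s: 9.95
position: [0.62, -0.0976, 0.0583]
tool_rot: [[0.049, 0.003, 0.999], [-0.999, 0.001, 0.049], [-0.0, -1.0, 0.003]]
force: [-2.2, -0.1, -2.3]
opening: 0.024
```

```bash
cat > look.py <<'E'
from ov import *
import sys
n=sys.argv[1]
o=state()
s=snap('wrist');s2=snap('top')
p=np.array(o['position'])*1000
T=Tm(p[0],p[1],2.8)@np.array([[1,0,0,0],[0,1,0,-10.7],[0,0,1,p[2]-37.2],[0,0,0,1]])
draw(s,[(stick,T,(0,255,0))],(150,640,0,310),1.6,'w'+n)
draw(s2,[],(220,380,120,240),5,'t'+n)
Rb=Tm(613.5,73.5,2.8);q=np.linalg.inv(Rb)@np.r_[p,1];print('TCP in board',np.round(q[:3],1),'notch',np.round(q[:2]+[-20,59.3],1))
E
python3 look.py 5
```

```text
t 9.95 pos [620.  -97.6  58.3] zyaw 2.82 xyaw -87.18 y [ 0.003  0.001 -1.   ] F [-2.2 -0.1 -2.3] M [-0.21  0.27  0.18] open 24.0 j [-11.   6.  99.   0.  75. -14.]
TCP in board [  -1.8 -171.2   58.3] notch [ -21.8 -111.9]
```

View pics/w5.png

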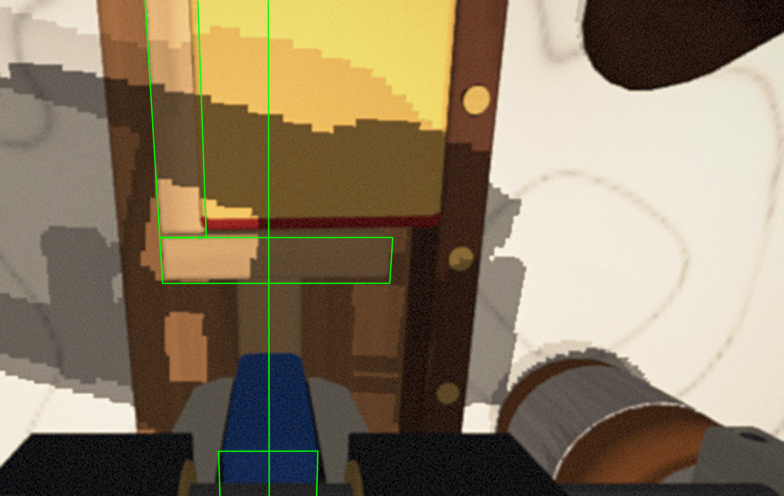

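View pics/t5.png

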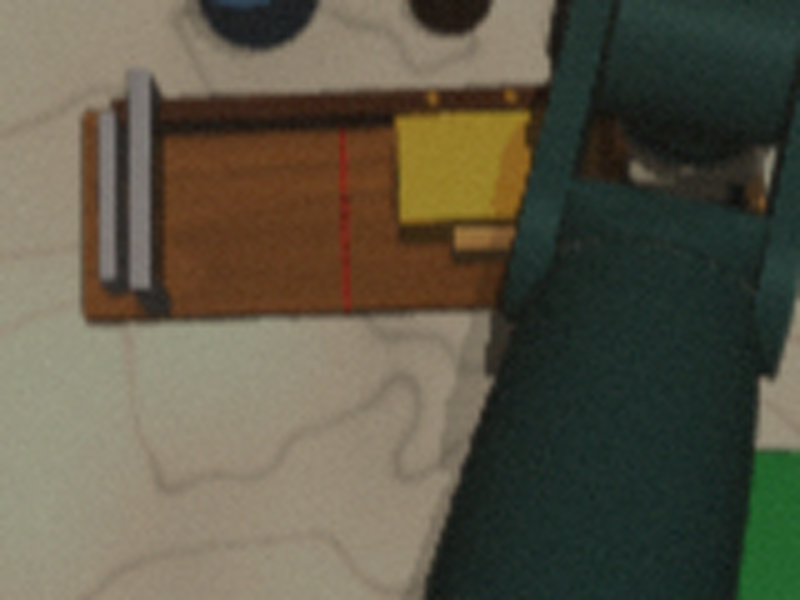

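>>> servo_tool(rows=[[0,0,0,0.2,0],[0,0,0,0.4,0],[0,0,0,0.5,0],[0,0,0,0.5,0]])

```text
time_s: 10.45
position: [0.625, -0.0974, 0.0584]
tool_rot: [[0.049, 0.003, 0.999], [-0.999, 0.001, 0.049], [-0.0, -1.0, 0.003]]
force: [-2.8, 0.0, -1.6]
opening: 0.0239
```

```bash
python3 -c "
from h import *
state()"
```

```text
t 10.45 pos [625.  -97.4  58.4] zyaw 2.82 xyaw -87.18 y [ 0.003  0.001 -1.   ] F [-2.8  0.  -1.6] M [-0.16  0.55  0.33] open 23.9 j [-11.   6.  98.   0.  75. -14.]
```

>>> servo_tool(rows=[[0,0,0,0.1,0],[0,0,0,0.15,0],[0,0,0,0.15,0]])

```text
time_s: 10.75
position: [0.6265, -0.0973, 0.0584]
tool_rot: [[0.049, 0.003, 0.999], [-0.999, 0.001, 0.049], [-0.0, -1.0, 0.003]]
force: [-3.5, -0.4, -2.2]
opening: 0.0236
```

```bash
python3 look.py 6
```

```text
t 10.75 pos [626.5 -97.3  58.4] zyaw 2.82 xyaw -87.18 y [ 0.003  0.001 -1.   ] F [-3.5 -0.4 -2.2] M [-0.16  0.52  0.39] open 23.6 j [-11.   7.  98.   0.  75. -14.]
TCP in board [   4.6 -171.3   58.4] notch [ -15.4 -112. ]
```

View pics/w6.png

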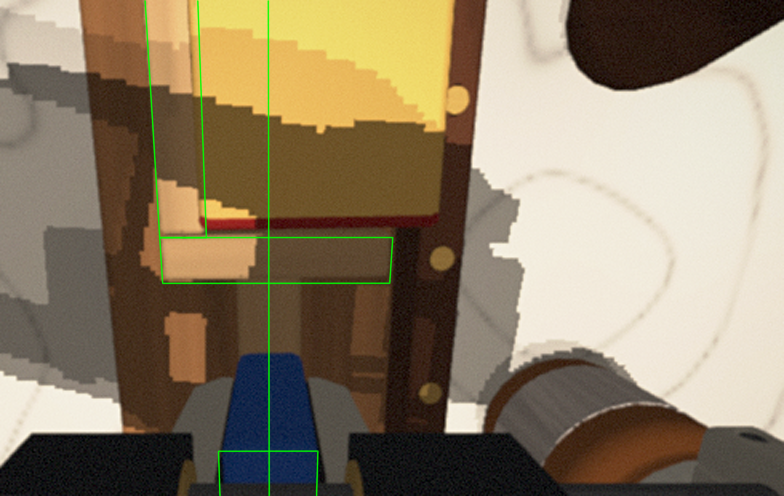

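View pics/t6.png

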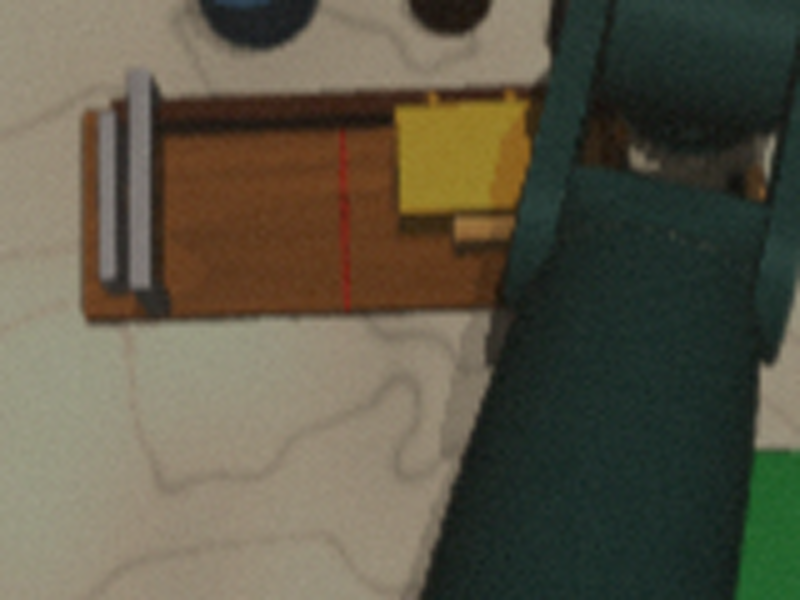

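>>> servo_tool(rows=[[0,0,0,0.1,0],[0,0,0,0.2,0],[0,0,0,0.2,0]])

```text
time_s: 11.15
position: [0.6282, -0.0972, 0.0583]
tool_rot: [[0.049, 0.002, 0.999], [-0.999, 0.001, 0.049], [-0.0, -1.0, 0.002]]
force: [-5.8, -0.1, -0.4]
opening: 0.024
```

```bash
python3 -c "
from h import *
state()"
```

```text
t 11.15 pos [628.2 -97.2  58.3] zyaw 2.82 xyaw -87.18 y [ 0.002  0.001 -1.   ] F [-5.8 -0.1 -0.4] M [-0.09  1.29  0.44] open 24.0 j [-11.   7.  98.   0.  75. -14.]
```

>>> servo_tool(rows=[[0,0,0,0.1,0],[0,0,0,0.15,0],[0,0,0,0.15,0]])

```text
time_s: 11.45
position: [0.6288, -0.0971, 0.0581]
tool_rot: [[0.05, -0.0, 0.999], [-0.999, 0.001, 0.05], [-0.001, -1.0, -0.0]]
force: [-10.9, 0.8, 1.5]
opening: 0.0239
```

```bash
python3 look.py 7
```

```text
t 11.45 pos [628.8 -97.1  58.1] zyaw 2.84 xyaw -87.16 y [-0.     0.001 -1.   ] F [-10.9   0.8   1.5] M [0.12 2.25 0.77] open 23.9 j [-11.   7.  98.   0.  76. -14.]
TCP in board [   7.  -171.1   58.1] notch [ -13.  -111.8]
```

View pics/w7.png

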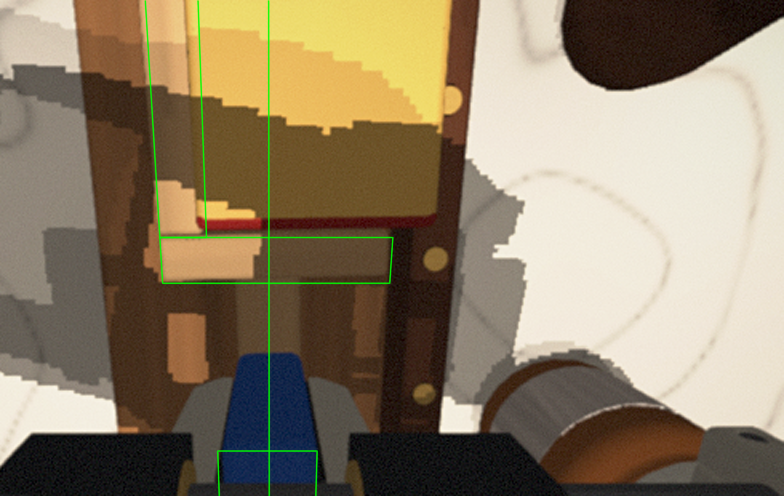

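>>> servo_tool(rows=[[0,-0.2,0,-0.05,0],[0,-0.5,0,-0.05,0],[0,-1,0,-0.05,0],[0,-1.5,0,-0.05,0],[0,-2,0,-0.05,0],[0,-2.5,0,-0.05,0],[0,-3,0,-0.05,0]])

```text
time_s: 12.25
position: [0.6264, -0.0686, 0.0583]
tool_rot: [[0.049, -0.001, 0.999], [-0.999, -0.002, 0.049], [0.002, -1.0, -0.001]]
force: [-9.2, -12.4, 1.2]
opening: 0.0239
```

```bash
python3 look.py 8
```

```text
t 12.25 pos [626.4 -68.6  58.3] zyaw 2.8 xyaw -87.2 y [-0.001 -0.002 -1.   ] F [ -9.2 -12.4   1.2] M [-2.26  1.57  0.36] open 23.9 j [ -9.   6.  98.  -0.  76. -11.]
TCP in board [   6.  -142.5   58.3] notch [-14.  -83.2]
```

View pics/w8.png

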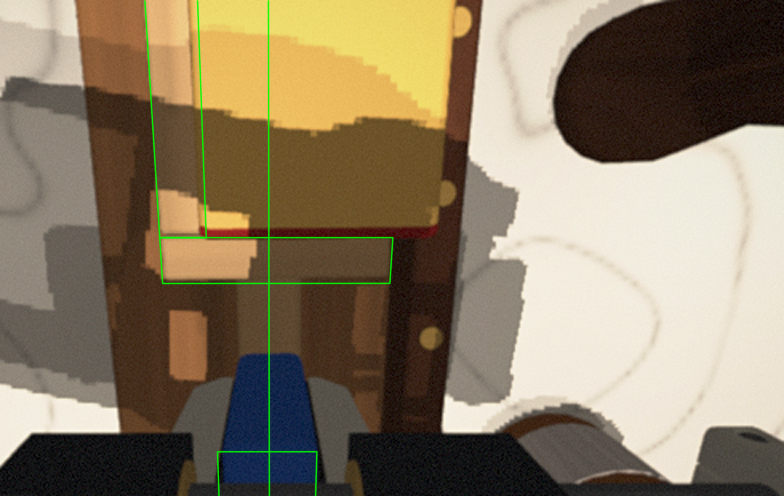

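View pics/t8.png

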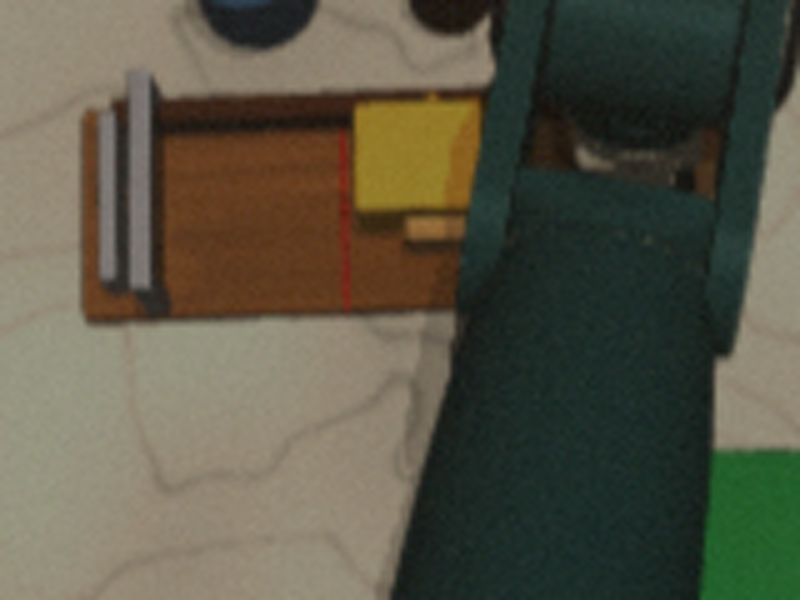

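>>> servo_tool(rows=[[0,-0.5,0,0,0],[0,-1,0,0,0],[0,-1.5,0,0,0],[0,-2,0,0,0],[0,-2.5,0,0,0],[0,-3,0,0,0]])

```text
time_s: 12.95
position: [0.6246, -0.0392, 0.0584]
tool_rot: [[0.049, -0.002, 0.999], [-0.999, -0.004, 0.049], [0.003, -1.0, -0.002]]
force: [-8.0, -12.1, 1.3]
opening: 0.0237
```

```bash
python3 look.py 9
```

```text
t 12.95 pos [624.6 -39.2  58.4] zyaw 2.79 xyaw -87.21 y [-0.002 -0.004 -1.   ] F [ -8.  -12.1   1.3] M [-2.14  1.4   0.3 ] open 23.7 j [-6.  6. 99. -0. 76. -9.]
TCP in board [   5.6 -113.1   58.4] notch [-14.4 -53.8]
```

View pics/t9.png

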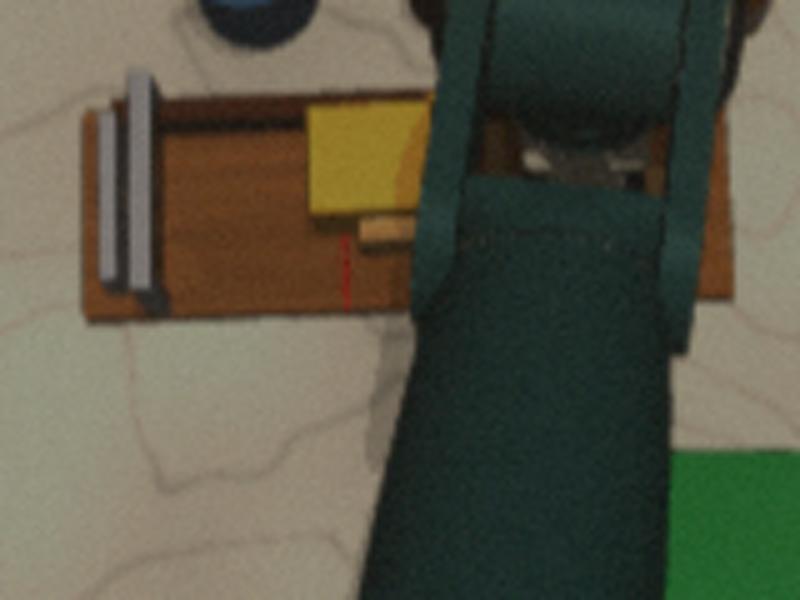

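>>> servo_tool(rows=[[0,-0.5,0,0,0],[0,-1,0,0,0],[0,-1.5,0,0,0],[0,-2,0,0,0],[0,-2.5,0,0,0],[0,-3,0,0,0],[0,-3.5,0,0,0],[0,-4,0,0,0]])

```text
time_s: 13.85
position: [0.6223, -0.0, 0.0585]
tool_rot: [[0.048, -0.003, 0.999], [-0.999, -0.005, 0.048], [0.005, -1.0, -0.003]]
force: [-9.8, -14.5, 3.2]
opening: 0.024
```

```bash
python3 look.py 10
```

```text
t 13.85 pos [622.3  -0.   58.5] zyaw 2.78 xyaw -87.22 y [-0.003 -0.005 -1.   ] F [ -9.8 -14.5   3.2] M [-2.39  1.5   0.27] open 24.0 j [-2.  5. 99. -0. 76. -5.]
TCP in board [  5.2 -73.9  58.5] notch [-14.8 -14.6]
```

View pics/t10.png

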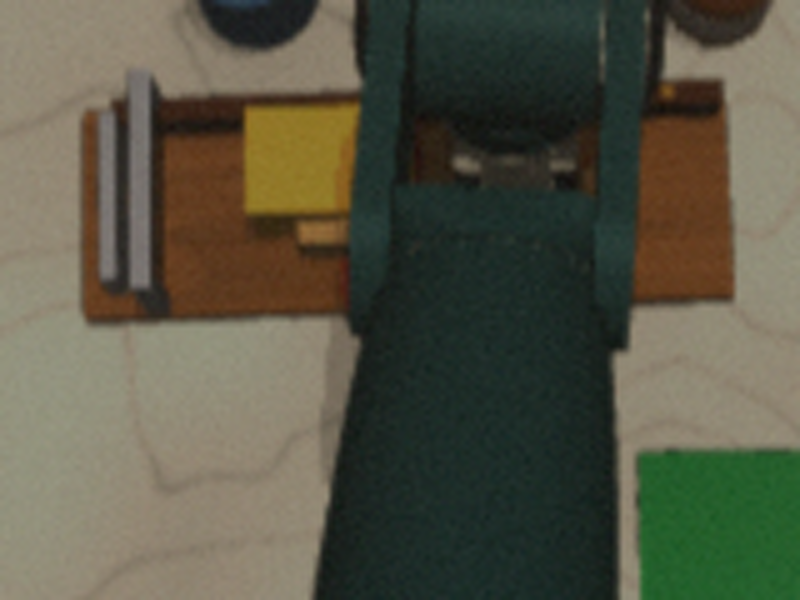

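View pics/w10.png

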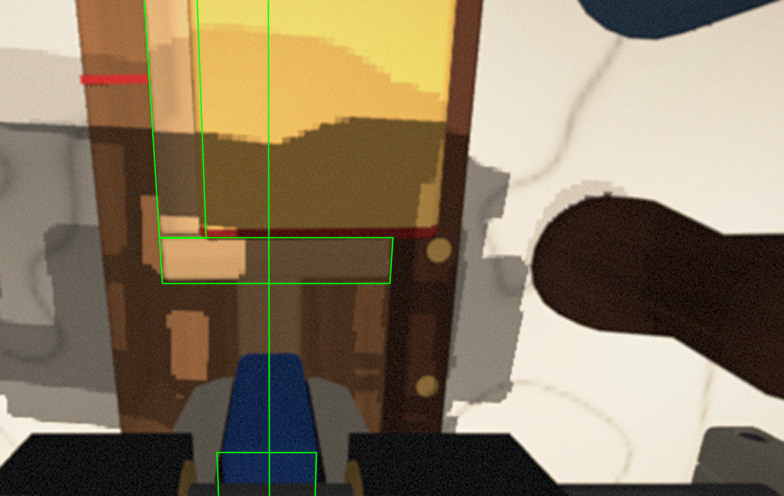

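>>> servo_tool(rows=[[0,-0.5,0,-0.02,0],[0,-1,0,-0.02,0],[0,-1.5,0,-0.02,0],[0,-2,0,-0.03,0],[0,-2.5,0,-0.03,0],[0,-3,0,-0.03,0],[0,-3.5,0,-0.03,0],[0,-4,0,-0.03,0],[0,-4.5,0,-0.03,0],[0,-5,0,-0.03,0],[0,-5.5,0,-0.03,0]])

```text
time_s: 15.05
position: [0.6191, 0.0541, 0.0586]
tool_rot: [[0.048, -0.004, 0.999], [-0.999, -0.007, 0.048], [0.007, -1.0, -0.004]]
force: [-10.2, -16.0, 4.7]
opening: 0.0238
```

```bash
python3 look.py 11
```

```text
t 15.05 pos [619.1  54.1  58.6] zyaw 2.76 xyaw -87.24 y [-0.004 -0.007 -1.   ] F [-10.2 -16.    4.7] M [-2.55  1.56  0.26] open 23.8 j [ 3.  5. 99. -0. 76.  0.]
TCP in board [  4.6 -19.6  58.6] notch [-15.4  39.7]
```

View pics/t11.png

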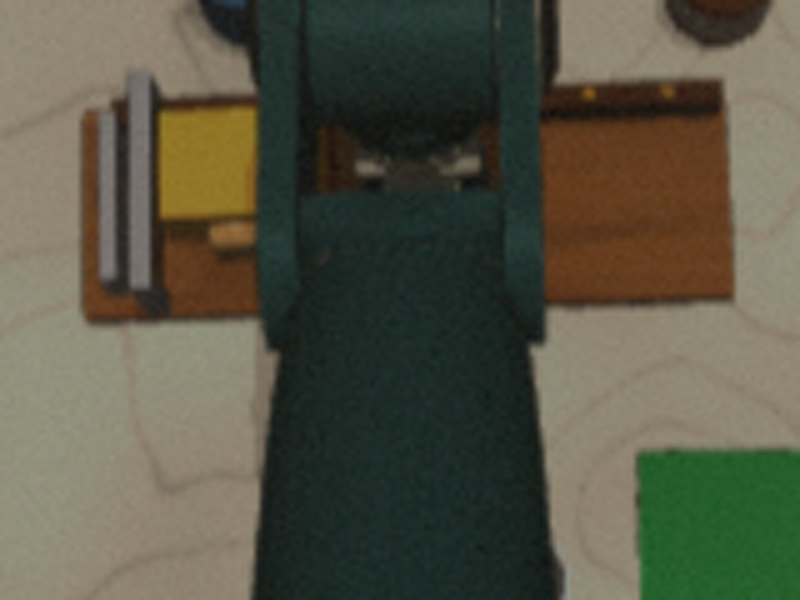

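View pics/w11.png

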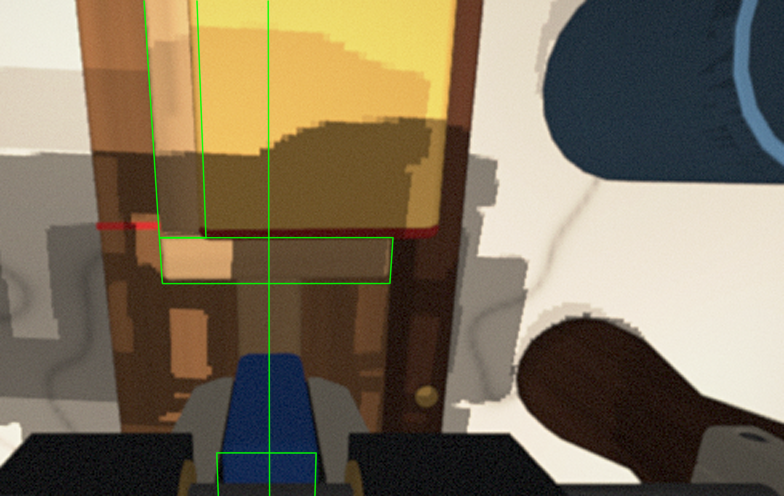

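>>> servo_tool(rows=[[0,-0.5,0,-0.02,0],[0,-1,0,-0.02,0],[0,-1.4,0,-0.02,0],[0,-1.8,0,-0.02,0],[0,-2.2,0,-0.03,0],[0,-2.6,0,-0.03,0]])

```text
time_s: 15.75
position: [0.6175, 0.0797, 0.0587]
tool_rot: [[0.048, -0.004, 0.999], [-0.999, -0.008, 0.048], [0.008, -1.0, -0.004]]
force: [-7.3, -11.6, 2.1]
opening: 0.0238
```

```bash
python3 look.py 12
```

```text
t 15.75 pos [617.5  79.7  58.7] zyaw 2.75 xyaw -87.25 y [-0.004 -0.008 -1.   ] F [ -7.3 -11.6   2.1] M [-1.92  1.03  0.24] open 23.8 j [ 5.  5. 99. -0. 76.  3.]
TCP in board [ 4.3  6.  58.7] notch [-15.7  65.3]
```

>>> servo_tool(rows=[[0,-0.2,0,0,0],[0,-0.35,0,0,0],[0,-0.4,0,0,0]])

```text
time_s: 16.15
position: [0.6173, 0.0828, 0.0588]
tool_rot: [[0.048, -0.004, 0.999], [-0.999, -0.011, 0.048], [0.01, -1.0, -0.005]]
force: [-6.1, -17.0, 2.4]
opening: 0.024
```

```bash
python3 look.py 13
```

```text
t 16.15 pos [617.3  82.8  58.8] zyaw 2.74 xyaw -87.26 y [-0.004 -0.011 -1.   ] F [ -6.1 -17.    2.4] M [-2.8   1.03  0.2 ] open 24.0 j [ 6.  5. 99. -1. 76.  3.]
TCP in board [ 4.2  9.1 58.8] notch [-15.8  68.4]
```

View pics/t13.png

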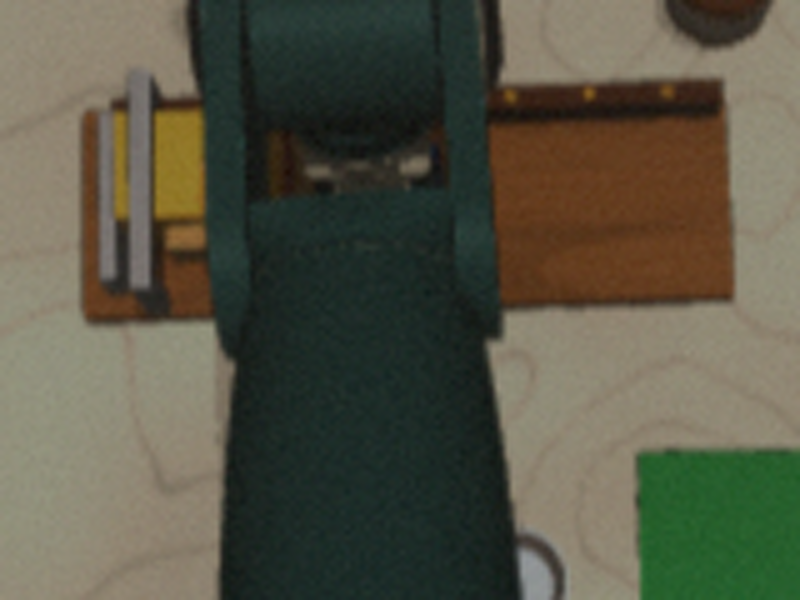

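>>> servo_tool(rows=[[0,-0.15,0,0.02,0],[0,-0.25,0,0.02,0],[0,-0.25,0,0.02,0],[0,-0.25,0,0.02,0]])

```text
time_s: 16.65
position: [0.6173, 0.0829, 0.0591]
tool_rot: [[0.047, -0.005, 0.999], [-0.999, -0.015, 0.047], [0.014, -1.0, -0.005]]
force: [-8.1, -20.1, 4.3]
opening: 0.0239
```

```bash
python3 look.py 14;python3 - <<'E'
from ov import *
s=snap('scene');draw(s,[],(300,440,190,280),5.5,'s14')
E
```

```text
t 16.65 pos [617.3  82.9  59.1] zyaw 2.68 xyaw -87.32 y [-0.005 -0.015 -1.   ] F [ -8.1 -20.1   4.3] M [-3.56  1.18  0.24] open 23.9 j [ 6.  5. 99. -1. 76.  3.]
TCP in board [ 4.2  9.2 59.1] notch [-15.8  68.5]
```

View pics/w14.png

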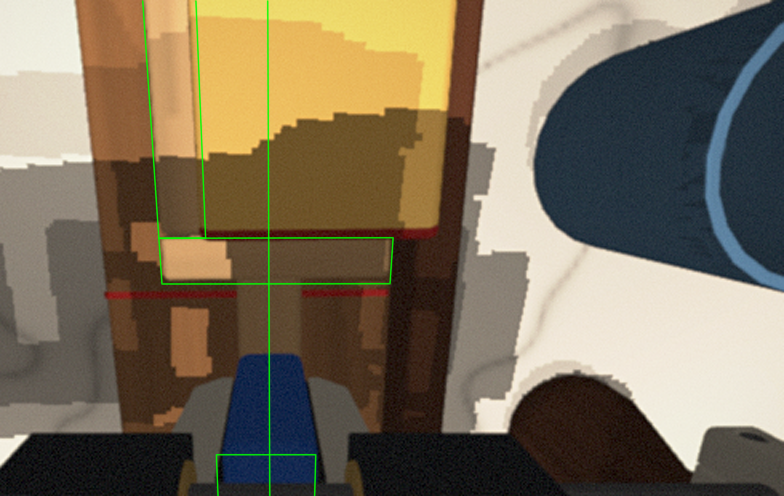

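View pics/s14.png

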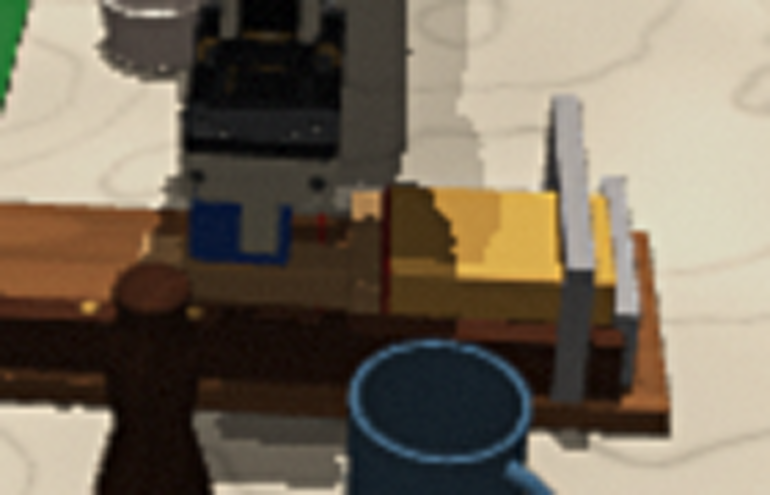

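>>> servo_tool(rows=[[0,0,0,0,0],[0,0.05,0,-0.02,0],[0,0.1,0,-0.05,0],[0,0.15,0,-0.1,0],[0,0.2,0,-0.15,0]])

```text
time_s: 17.3
position: [0.6162, 0.0809, 0.0594]
tool_rot: [[0.047, -0.004, 0.999], [-0.999, -0.014, 0.047], [0.014, -1.0, -0.004]]
force: [0.1, 0.4, -1.5]
opening: 0.0239
```

```bash
python3 look.py 15
```

```text
t 17.3 pos [616.2  80.9  59.4] zyaw 2.67 xyaw -87.32 y [-0.004 -0.014 -1.   ] F [ 0.1  0.4 -1.5] M [-0.09 -0.04 -0.  ] open 23.9 j [ 6.  5. 99. -1. 76.  3.]
TCP in board [ 3.   7.3 59.4] notch [-17.   66.6]
```

View pics/w15.png

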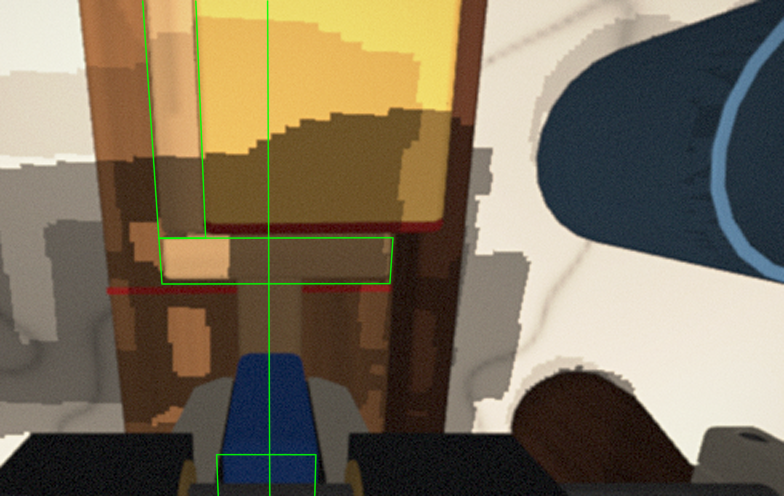

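>>> servo_tool(rows=[[0,0.4,0,-0.4,0],[0,1,0,-1,0],[0,1.5,0,-1.5,0],[0,1.5,-1.5,-1.5,0],[0,1.5,-4,-1.5,0],[0,1.5,-8,-1.5,0],[0,1.5,-12,-1.5,0],[0,1.5,-16,-1.5,0],[0,1.5,-19,-1.5,0],[0,1.5,-20,-1.5,0],[0,1.5,-20,-1.5,0]])

```text
time_s: 18.5
position: [0.6029, 0.068, 0.2612]
tool_rot: [[0.047, -0.002, 0.999], [-0.999, -0.014, 0.047], [0.014, -1.0, -0.002]]
force: [0.7, 0.4, -1.2]
opening: 0.0235
```

Run:
```python
from ov import *
import pickle
o=state()
s=snap('wrist','w16');pickle.dump(s,open('w16.pkl','wb'))
B=Tm(613.5,73.5,2.8)
C=B@np.array([[1,0,0,20],[0,1,0,125],[0,0,1,0],[0,0,0,1.]])
draw(s,[(board,B,(255,255,0)),(cheese,C,(255,0,0))],(250,530,0,300),2.6,'w16o')
draw(s,[],(250,530,0,300),2.6,'w16c')
```

```text
t 18.5 pos [602.9  68.  261.2] zyaw 2.67 xyaw -87.33 y [-0.002 -0.014 -1.   ] F [ 0.7  0.4 -1.2] M [-0.06 -0.07 -0.03] open 23.5 j [ 4. -2. 88. -1. 95.  2.]
```

View pics/w16o.png

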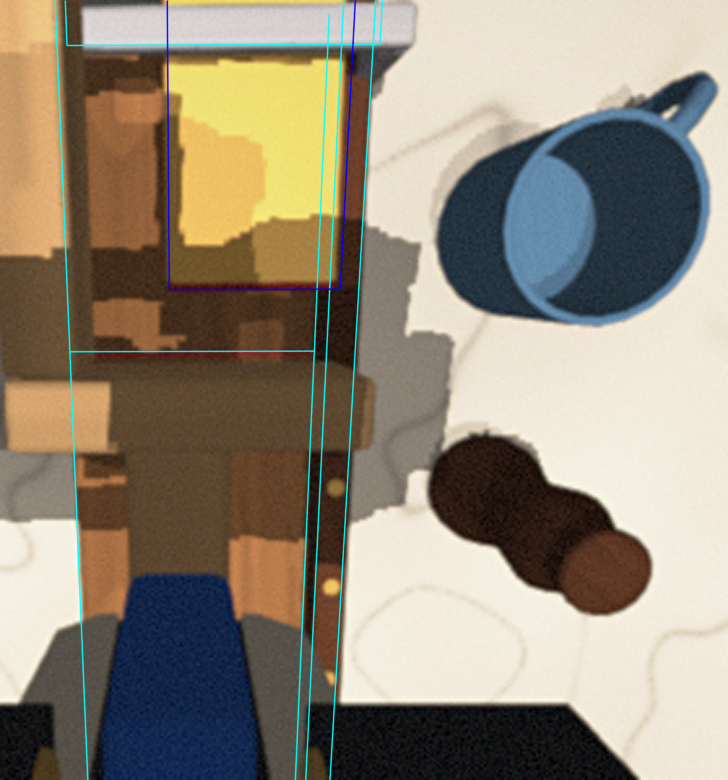

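View pics/w16.png

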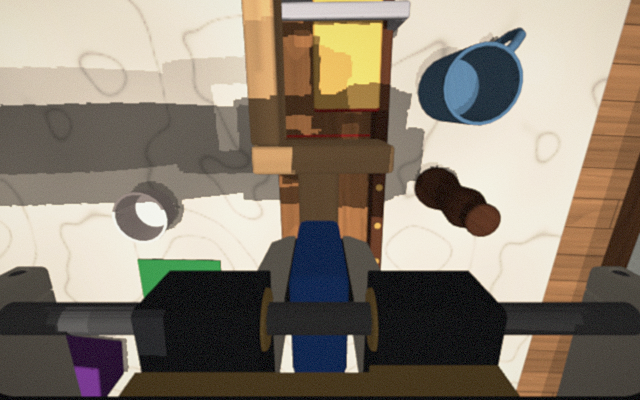

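Run:
```python
from ov import *
todo([404.5,-231.3,190],2.2)
s=snap('top');draw(s,[],(220,380,120,240),5,'t16')
```

```text
t 18.55 pos [602.5  68.  259.2] zyaw 2.67 xyaw -87.33 y [-0.004 -0.014 -1.   ] F [ 0.7  0.3 -2.2] M [-0.09 -0.13 -0.03] open 23.9 j [ 4. -2. 88. -1. 95.  2.]
shift [ 28.87   7.43 -21.14] turn 0.47
```

View pics/t16.png

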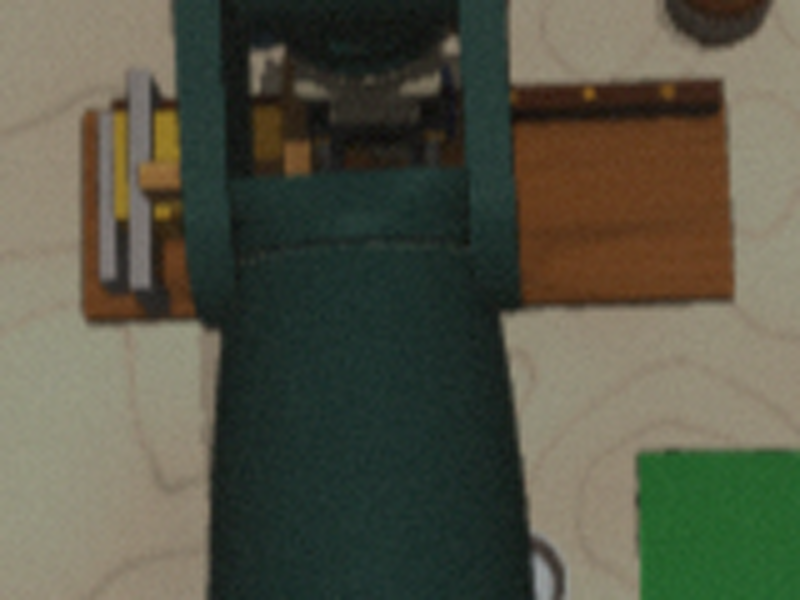

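Cheese fills up to the stop. On to the mat.

>>> servo_tool(rows=[[0,2,0,-1.5,0],[0,5,0,-3.6,0],[0,8,1,-5.8,0],[0,11,2,-8,0],[0,14,3,-10.2,0.5],[0,17,4,-12.4,0.5],[0,20,5,-14.6,0.5],[0,23,6,-16.8,0.5],[0,26,7,-19,0.5],[0,28,7.4,-20.5,0.5],[0,28.9,7.4,-21.1,0.5],[0,28.9,7.4,-21.1,0.5],[0,28.9,7.4,-21.1,0.5]])

```text
time_s: 19.9
position: [0.4049, -0.231, 0.1891]
tool_rot: [[0.038, -0.006, 0.999], [-0.999, -0.014, 0.038], [0.014, -1.0, -0.007]]
force: [-0.1, 0.4, -2.1]
opening: 0.0238
```

```bash
cat > look2.py <<'E'
from ov import *
import sys,pickle
n=sys.argv[1]
o=state();R=np.array(o['tool_rot']);yw=np.degrees(np.arctan2(R[1,2],R[0,2]))
s=snap('wrist');s2=snap('top');s3=snap('scene')
pickle.dump((s,s2,s3),open('l%s.pkl'%n,'wb'))
p=np.array(o['position'])*1000
T=Tm(p[0],p[1],yw)@np.array([[1,0,0,0],[0,1,0,-10.7],[0,0,1,p[2]-37.2],[0,0,0,1]])
M=Tm(403,-192,2.2)
draw(s,[(stick,T,(0,255,0)),(mat,M,(255,0,255))],(100,500,0,300),2,'w'+n)
draw(s2,[],(210,450,110,270),3.3,'t'+n)
draw(s3,[],(200,440,130,280),3.3,'s'+n)
g=np.array(T@[0,50,20,1])[:3];print('stick mid',np.round(g,1))
E
python3 look2.py 17
```

```text
t 19.9 pos [ 404.9 -231.   189.1] zyaw 2.17 xyaw -87.83 y [-0.006 -0.014 -1.   ] F [-0.1  0.4 -2.1] M [-0.08 -0.11  0.05] open 23.8 j [-32. -20. 110.  -1.  90. -34.]
stick mid [ 403.4 -191.7  171.9]
```

View pics/w17.png

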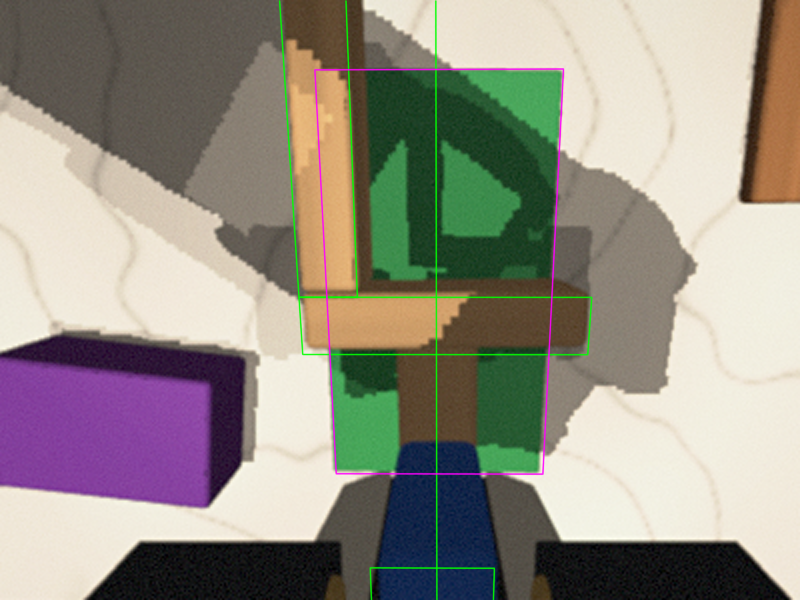

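View pics/t17.png

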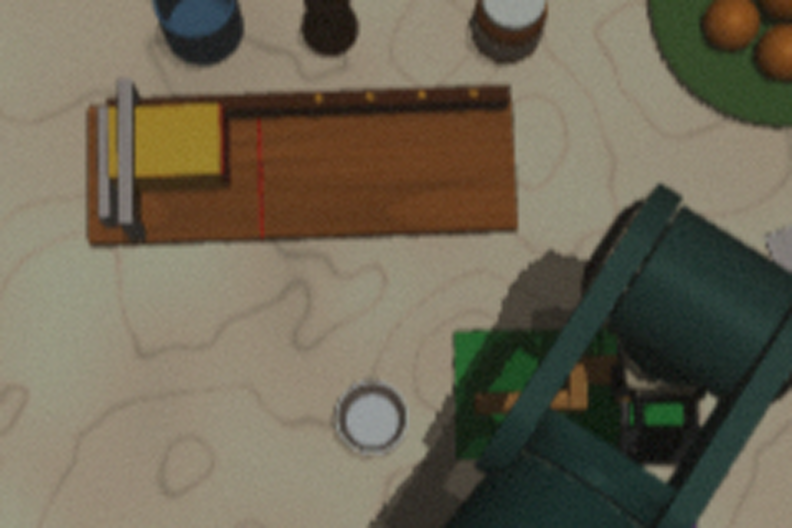

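View pics/s17.png

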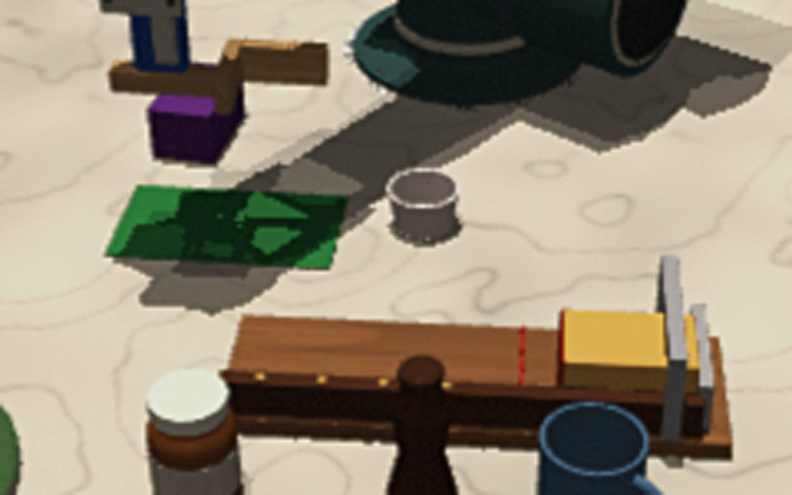

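Run:
```python
from ov import *
todo([404.5,-231.3,42],2.2)
```

```text
t 20.05 pos [ 405.1 -230.8  189.5] zyaw 2.25 xyaw -87.75 y [-0.006 -0.014 -1.   ] F [-0.3 -0.2 -1.5] M [-0.1  -0.09  0.04] open 23.9 j [-32. -20. 110.  -1.  90. -34.]
shift [-0.16 14.75  0.03] turn 0.05
```

>>> servo_tool(rows=[[0,0,3,0,0],[0,0,6,0,0],[0,-0.1,9,0,0],[0,-0.1,11.5,0,0],[0,-0.2,13.2,0,0],[0,-0.2,14.2,0,0],[0,-0.2,14.7,0,0],[0,-0.2,14.8,0,0],[0,-0.2,14.8,0,0]])

```text
time_s: 20.95
position: [0.4046, -0.231, 0.0422]
tool_rot: [[0.039, -0.005, 0.999], [-0.999, -0.015, 0.039], [0.015, -1.0, -0.006]]
force: [-0.3, -0.4, -1.2]
opening: 0.0242
```

```bash
python3 look2.py 18
```

```text
t 20.95 pos [ 404.6 -231.    42.2] zyaw 2.26 xyaw -87.74 y [-0.005 -0.015 -1.   ] F [-0.3 -0.4 -1.2] M [-0.1  -0.09 -0.01] open 24.2 j [-32. -14. 119.  -1.  75. -34.]
stick mid [ 403.1 -191.7   25. ]
```

View pics/w18.png

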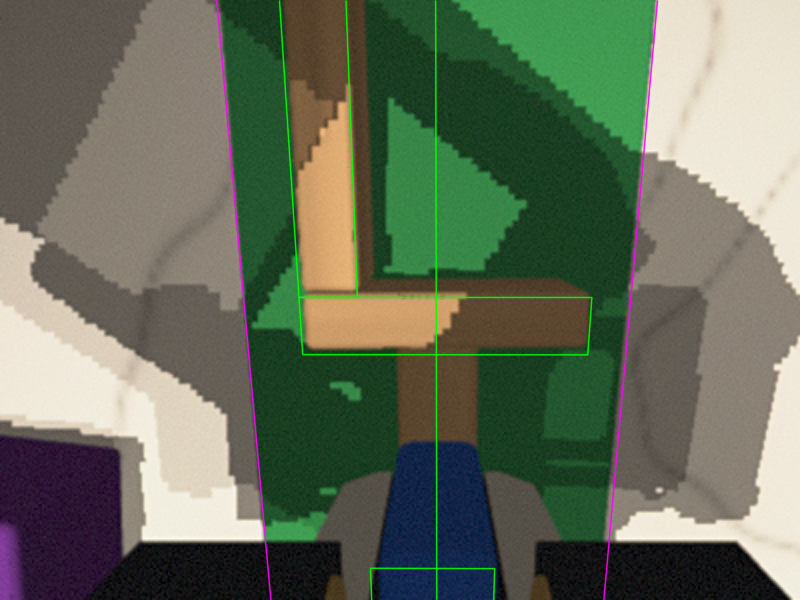

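View pics/s18.png

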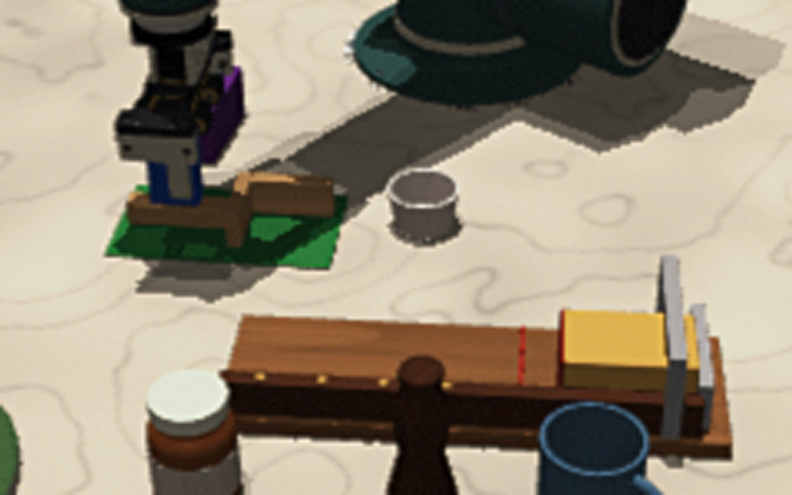

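Centred over the mat, not yet touching; lower the last 1–2 mm.

>>> servo_tool(rows=[[0,0,0.1,0,0],[0,0,0.2,0,0],[0,0,0.2,0,0],[0,0,0.2,0,0]])

```text
time_s: 21.5
position: [0.4048, -0.2317, 0.0408]
tool_rot: [[0.039, -0.004, 0.999], [-0.999, -0.016, 0.039], [0.016, -1.0, -0.005]]
force: [-1.4, -3.7, 4.7]
opening: 0.0238
```

```bash
python3 -c "
from h import *
state()"
```

```text
t 21.5 pos [ 404.8 -231.7   40.8] zyaw 2.25 xyaw -87.75 y [-0.004 -0.016 -1.   ] F [-1.4 -3.7  4.7] M [-0.02  0.32  0.25] open 23.8 j [-32. -14. 119.  -1.  75. -34.]
```

>>> servo_tool(rows=[[0.3,0,0,0,0],[0.45,0,0,0,0],[0.6,0,0,0,0],[0.6,0,0,0,0],[0.6,0,0,0,0],[0.6,0,0,0,0]])

```text
time_s: 22.1
position: [0.4048, -0.2317, 0.0408]
tool_rot: [[0.039, -0.004, 0.999], [-0.999, -0.016, 0.039], [0.016, -1.0, -0.005]]
force: [-0.1, -0.3, 0.1]
opening: 0.0557
```

```bash
python3 look2.py 19
```

```text
t 22.1 pos [ 404.8 -231.7   40.8] zyaw 2.25 xyaw -87.75 y [-0.004 -0.016 -1.   ] F [-0.1 -0.3  0.1] M [-0.05 -0.09  0.01] open 55.7 j [-32. -14. 119.  -1.  75. -34.]
stick mid [ 403.2 -192.4   23.6]
```

View pics/w19.png

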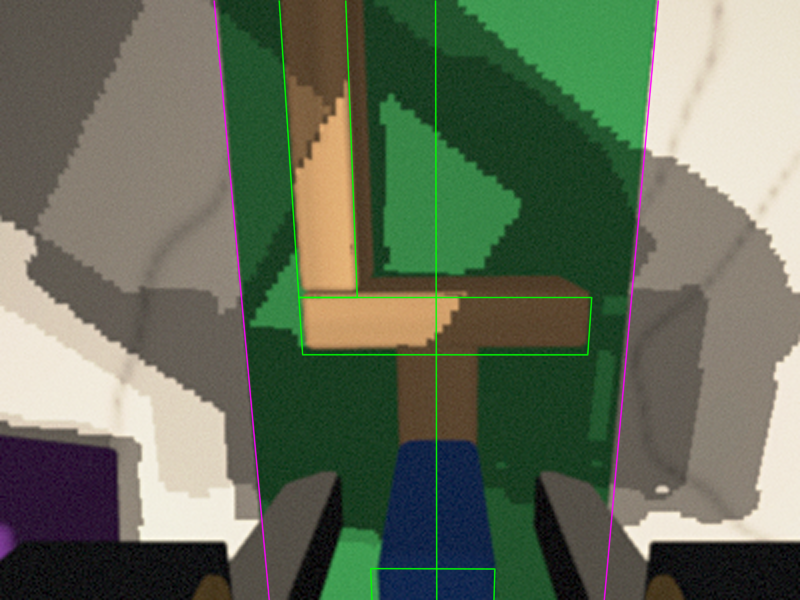

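>>> servo_tool(rows=[[0.6,0,-1,0,0],[0.6,0,-3,0,0],[0.6,0,-6,0,0],[0.6,0,-10,0,0],[0.6,0,-14,0,0],[0.6,2,-18,0,0],[0.6,5,-22,0,0],[0.6,8,-26,0,0],[0.6,10,-28,0,0],[0.6,10,-28,0,0]])

```text
time_s: 23.25
position: [0.41, -0.3291, 0.3258]
tool_rot: [[0.037, -0.001, 0.999], [-0.999, -0.019, 0.037], [0.019, -1.0, -0.002]]
force: [0.8, 0.2, -0.4]
opening: 0.056
```

Run:
```python
from ov import *
o=state()
s=snap('wrist','w20');s2=snap('top','t20f');s3=snap('scene','s20f')
T=Tm(403.2,-192.4,2.25)@np.array([[1,0,0,0],[0,1,0,-50],[0,0,1,3],[0,0,0,1]])
draw(s,[(stick,T,(0,255,0)),(mat,Tm(403,-192,2.2),(255,0,255))],(150,450,0,300),2,'w20o')
draw(s2,[],(210,450,110,270),3.3,'t20')
draw(s3,[],(200,440,130,280),3.3,'s20')
```

```text
t 23.25 pos [ 410.  -329.1  325.8] zyaw 2.14 xyaw -87.85 y [-0.001 -0.019 -1.   ] F [ 0.8  0.2 -0.4] M [-0.01 -0.09  0.03] open 56.0 j [-41. -13.  92.  -1. 101. -43.]
```

View pics/w20o.png

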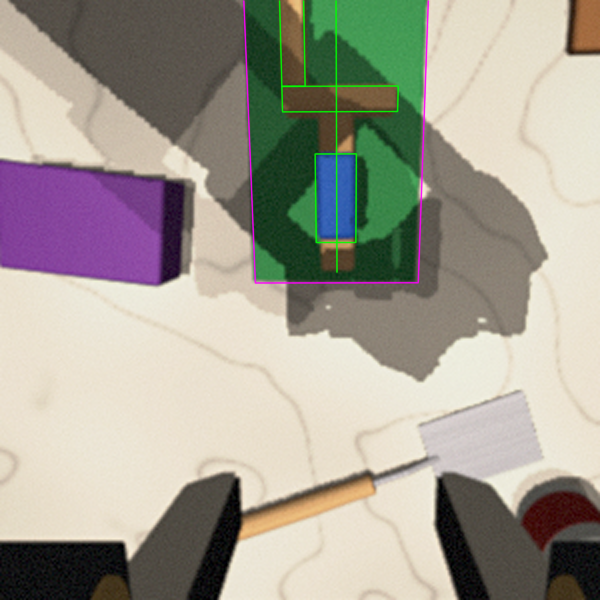

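View pics/t20.png

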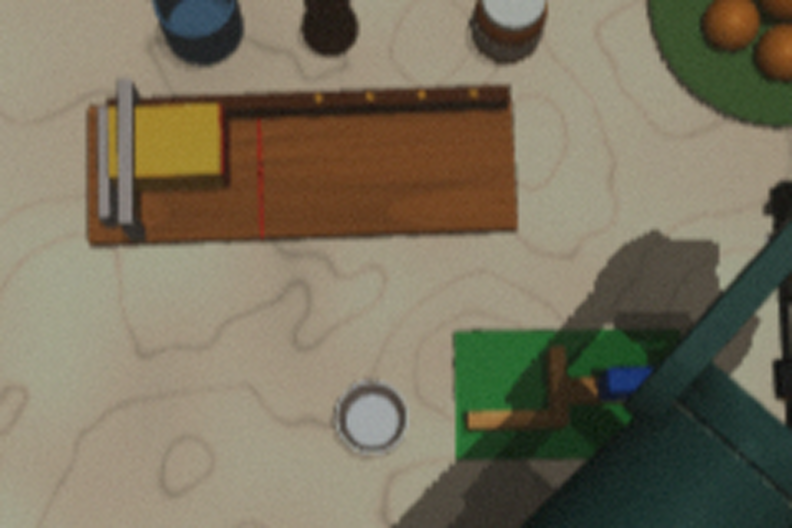

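View pics/s20.png

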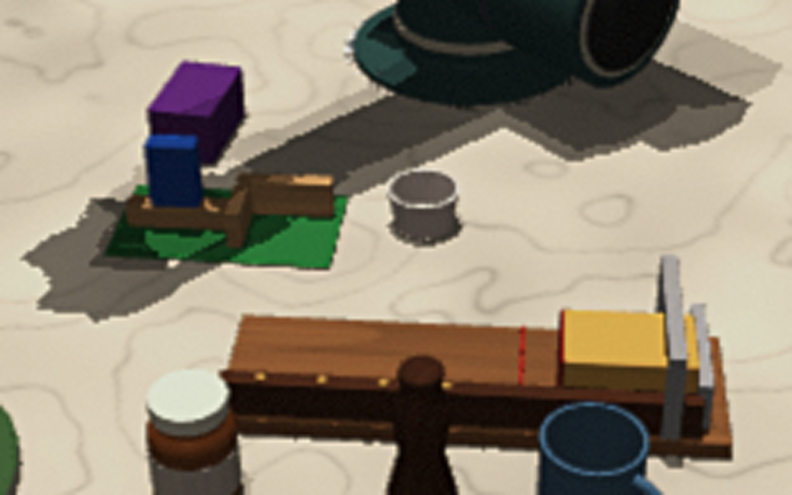

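>>> servo_tool(rows=[[0.6,-5,-4,2,0],[0.6,-10,-4,5,0],[0.6,-15,-4,8,0],[0.6,-20,-4,11,0],[0.6,-25,-4,14,0],[0.6,-29,-4,16,0],[0.6,-33,-4,18,0],[0.6,-37,-4,20,0],[0.6,-41,-4,20,0],[0.6,-46,-4,20,0],[0.6,-46,-4,20,0],[0.6,-46,-4,20,0],[0.6,-46,-4,20,0]])

```text
time_s: 24.7
position: [0.5909, 0.1419, 0.3529]
tool_rot: [[0.041, -0.006, 0.999], [-0.999, -0.016, 0.041], [0.015, -1.0, -0.006]]
force: [0.4, -0.1, 0.3]
opening: 0.0555
```

Run:
```python
from ov import *
o=state()
s=snap('wrist','w21')
B=Tm(614.5,72.5,2.75)
C=B@np.array([[1,0,0,20],[0,1,0,125],[0,0,1,0],[0,0,0,1.]])
draw(s,[(board,B,(255,255,0)),(cheese,C,(255,0,0))],(220,480,0,260),2.3,'w21o')
draw(s,[],(220,480,0,260),2.3,'w21c')
```

```text
t 24.7 pos [590.9 141.9 352.9] zyaw 2.33 xyaw -87.67 y [-0.006 -0.016 -1.   ] F [ 0.4 -0.1  0.3] M [ 0.02 -0.08 -0.  ] open 55.5 j [ 12.  -2.  79.  -1. 103.   9.]
```

View pics/w21o.png

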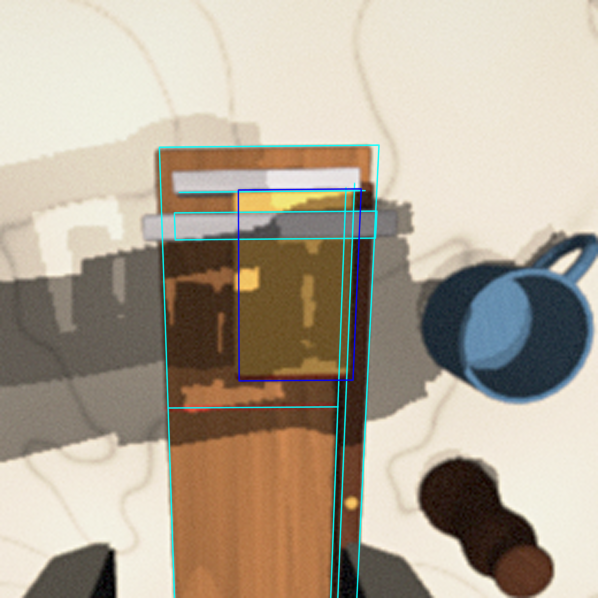

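View pics/w21c.png

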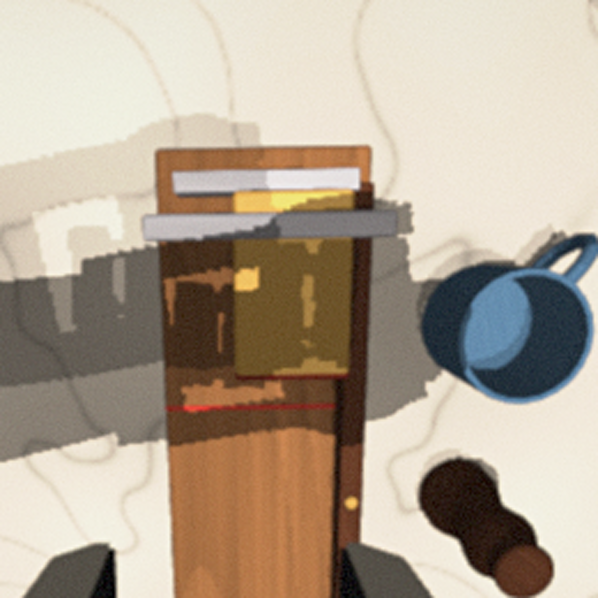

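The block sits against the stop at (295,190) and lies flush along the fence at (350,280). Its rear at (295,378) matches the predicted home outline. Handing in.

```bash
python3 -c "
from rig import r
print(r.finish_job())"
```

```text
the job is handed in; nothing more can be done
None
```

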